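# Gauge the draw-bore pegs and lay them in their tray

### The job

Gauge the new eight-sided pegs one at a time, from the longest to the shortest: push each one, lying level across both plates of the steel gauge, down through the green go gap until it is clear below the jaws, lift it out, then press it firmly on the red no-go gap, which must stop it (do not force it through). Lay each gauged peg flat in the tray, lengthwise in the lane with the plaque of its own wood, tapered end towards the brass strip, and leave the other things on the bench where they are.

Things in the scene. Friction and masses are not known exactly. Their poses are not given: they have to be found in the camera images.
- peg_ebony_mid (a point): Middle of the ebony peg: a straight eight-sided peg of near-black ebony, 145 mm long and 14 mm across its flats (so it does not roll), lying on a flat side at first, weighing 14 to 37 g; the point is half-way along, on the axis. Its x axis runs along the peg towards the tapered end. The last 14 mm at that end taper to 6 mm. Grasp it here, across the flats. It may be absent (None).
- peg_ebony_tip (a point): Point on the axis at the tapered end of the ebony peg, 72.5 mm from its middle.
- peg_ebony: The same ebony peg as a body; its origin and axes are those of peg_ebony_mid.
- peg_padauk_mid (a point): Middle of the padauk peg: a straight eight-sided peg of orange-red padauk, 130 mm long and 14 mm across its flats (so it does not roll), lying on a flat side at first, weighing 14 to 37 g; the point is half-way along, on the axis. Its x axis runs along the peg towards the tapered end. The last 14 mm at that end taper to 6 mm. Grasp it here, across the flats. It may be absent (None).
- peg_padauk_tip (a point): Point on the axis at the tapered end of the padauk peg, 65 mm from its middle.
- peg_padauk: The same padauk peg as a body; its origin and axes are those of peg_padauk_mid.
- peg_satinwood_mid (a point): Middle of the satinwood peg: a straight eight-sided peg of golden yellow satinwood, 115 mm long and 14 mm across its flats (so it does not roll), lying on a flat side at first, weighing 14 to 37 g; the point is half-way along, on the axis. Its x axis runs along the peg towards the tapered end. The last 14 mm at that end taper to 6 mm. Grasp it here, across the flats. It may be absent (None).
- peg_satinwood_tip (a point): Point on the axis at the tapered end of the satinwood peg, 57.5 mm from its middle.
- peg_satinwood: The same satinwood peg as a body; its origin and axes are those of peg_satinwood_mid.
- peg_holly_mid (a point): Middle of the holly peg: a straight eight-sided peg of white holly, 100 mm long and 14 mm across its flats (so it does not roll), lying on a flat side at first, weighing 14 to 37 g; the point is half-way along, on the axis. Its x axis runs along the peg towards the tapered end. The last 14 mm at that end taper to 6 mm. Grasp it here, across the flats. It may be absent (None).
- peg_holly_tip (a point): Point on the axis at the tapered end of the holly peg, 50 mm from its middle.
- peg_holly: The same holly peg as a body; its origin and axes are those of peg_holly_mid.
- board: Green baize layout board with wooden edging, 230 (x) x 340 (y) x 6 mm, fixed; origin under its centre. The pegs lie on it at the start, in two rows about 94 mm apart, roughly along its y axis, tapered end either way.
- gauge: Twin-plate gap gauge, fixed; origin under its centre, z up. Base 110 (x) x 140 (y) x 10 mm. Two like upright steel plates, 6 mm thick, stand at x = -27 and +27 mm (48 mm clear between them for the fingers), 120 mm wide in y, tops at z = 75 mm; each has both gaps, open at the top. A peg is gauged lying level along x, bridging both plates, its middle between them.
- gauge_go (a point): Centre of the mouth of the go gap (green enamel, 18 mm wide, at the gauge's y = +30 mm), midway between the plates, level with their tops; axes as the gauge's. Jaws reach 18 mm down; below is a throat 28 mm wide, its floor 45 mm under the mouth. Pushed straight down, a peg is through when its middle is over 26 mm below the mouth (38 mm: on the floor).
- gauge_nogo (a point): Centre of the mouth of the no-go gap (red enamel, 10 mm wide, at the gauge's y = -30 mm), midway between the plates, level with their tops; axes as the gauge's. It stops a peg with its middle about 5 mm above the mouth; 4 to 10 N downward, held for half a second, is a fair trial.
- tray: Open storage tray, fixed, 188 (x) x 252 (y) mm, inside 168 x 232 mm, floor at z = 6 mm, rims to z = 16 mm; origin under its centre. Brass strip along the +x rim. Four lanes along x, centred at y = +81 (ebony), +27 (padauk), -27 (satinwood), -81 mm (holly), have a plaque of their wood on the -x rim; dividers between them, 3 mm thick, to z = 16 mm, leave the middle 70 mm free for fingers.
- tray_floor (a point): Centre of the tray's inside floor; axes as the tray's. A peg lying on the floor has its middle 7 mm above it.
- jar: Brown stoneware jar with wooden stopper, 95 mm wide, 146 mm high; origin under its centre. Bystander.
- offcut: Satinwood offcut, 55 x 110 x 12 mm; origin under its centre. Bystander.
- divider: Steel bow dividers with knurled brass wheel, lying flat, about 180 mm long along y, 60 mm wide, 16 mm high; origin on the underside. Bystander.
- burnisher: Carved fruitwood burnishing stick, 172 mm long along y, 22 mm thick; origin under its middle. Bystander.
Things that resemble listed ones, but are neither listed nor needed, are in the scene too. What is shaped like the peg_ebony but turquoise is not meant. Leave any blue look-alike of the peg_satinwood alone.

How it is judged:
By the outcome, as a careful person would: the job done as asked, in the order asked, and still so for the second after the job is handed in, with the robot touching nothing.
Of peg_ebony, peg_padauk, peg_satinwood, peg_holly only 3 to 4 are there at a start; the rules pass over those that are not, and their reading is None.
At some moment in a run one of peg_ebony, peg_padauk, peg_satinwood, peg_holly may be knocked a few centimetres aside while the robot is not near it.
Once in a run the grip may slacken for a moment while it holds something.
It also fails if it takes over 210 s, if anything falls off the work surface, if the arm or the gripper's body presses on something with over 40 N, if the wrist force passes 120 N, or if a joint passes its speed limit or range.

### The arm

A 6-joint arm with a two-finger parallel gripper is mounted at the origin on the work surface. World frame = base frame: x ahead of the robot, y to its left, z up, the work surface at z = 0. Lengths are in mm, angles in rad, forces in N, time in s.
With the tool pointing down it reaches from about 300 to 775 mm from the base axis. Payload 14.6 kg.
Tool frame: the origin (TCP) lies at the very end of the fingers, on their centre line; the grasp point (between the pads) lies 19 mm behind it; z points along the fingers, y is the direction in which the jaws open and shut (so a half turn about z gives the same grasp; the last joint's range is limited). The gripper opens to 94 mm and grips with 3 to 60 N. Pads are 16 mm wide; open, the fingers measure 119 mm over their backs; the gripper's body (75 mm by 177 mm) begins 78 mm behind the grasp point.
Start: joints at [1.122, 0.3, 1.521, -0, 1.321, -0.067], TCP at [204.922, 510.388, 205.446] pointing down, gripper open.
Joint ranges: [-3.03, 3.03], [-0.79, 2.21], [0.23, 2.52], [-1.04, 4.18], [0, 3.07], [-2.55, 2.55]. Speed limits (rad/s): [2.22, 2.22, 2.57, 3.14, 3.14, 3.14].

### API

Orientations are given as [roll, pitch, yaw] about the fixed x, y, z axes, in that order (R = Rz(yaw) Ry(pitch) Rx(roll)).
In Python, from cell import manip gives the robot as it stands.
- The arm moves only by the shell command python3 -m inch 'ROWS' [FORCE]. ROWS is a JSON object of lists of equal length, an entry for each row: "grip": the opening, from -1 (shut) to 1 (fully open), so that 0 is half open; "travel": the shift along the world's x, y, z in cm, a list of three; "turn": the turn, a rotation vector about the world's x, y, z in degrees, a list of three. A call has 1 to 10 rows; each row is the pose to reach, as a shift and turn from the pose measured when the call began; what a row does not reach only later rows make up. A row lasts 1/8 s, in which the tool goes at most 62.5 mm and 10.7 degrees, less where a joint would pass 70% of its speed; a pose out of reach is approached as far as the arm can. A call with a gripper value outside its range is refused whole. The fingers move at their own pace and stop on an object; FORCE is the grip in N (left out, the last holds). Time passes only in rows, so rows that repeat a pose let the fingers close. It gives the time, the measured TCP pose, the force and the opening at its end, in the units of the state.
- manip.read_state(): the state, without advancing time (a new reading comes with each control period).
- manip.camera(name): name is "scene" or "top" or "wrist"; returns (picture, depth): 480x640x3 uint8, red, green, blue; 480x640 float32, mm along the optical axis (not along the pixel's ray), 0 where there is no reading.
- manip.calibration(name): a dict with "fx", "fy", "cx", "cy" (pixels), "world_from_camera" (4x4, takes a point from camera to world coordinates). Camera axes: x right, y up, looking along -z (the intrinsics and any distortion apply to the point x, -y, -z); pixel columns grow to the right and rows downward; lengths in mm; the calibration is good to about 2 mm. A picture is of the moment at which its call begins: read the wrist's pose just before it. calibration takes no time and is no camera call; for the wrist camera it gives the pose at the moment of the call.
- manip.sign_off(): hands the job in, once; it reports no verdict.
Trained networks look in the newest picture that a camera, given by its name, has taken for a name from the list of things; names that differ only in an ending like _2 or _b are one class to them, and where a whole thing is asked for, a point or a joint stands for the part that bears it (a point fixed in the world has none). Each returns a list of dicts, best first, with "p" (0 to 1); they miss things now and then, are a little off and sometimes report something else, mostly with a low value. They report only what shows in the picture. A call takes as long as a camera call. They do not tell look-alikes from the thing itself.
- manip.look_for(camera, label): "bbox" ([left, top, right, bottom] in pixels, round what is visible of it).
The state is a dict: "clock": time; "joints": joint angles; "qd": joint speeds; "effort": joint torques, N m; "eef_pos": TCP position; "eef_rot": TCP orientation; "wrist_force": force on the tool from outside, world axes, zero at the start; "moment": the same for the moment, N m; "finger_gap": finger opening in mm.
Only numpy, scipy, OpenCV 4.12 (cv2) and the standard library are available. Lean on these libraries where they do the work, as an engineer would, in place of code of your own. Each camera call takes 0.05 s, during which the arm holds its last target.

## Working session

There is one attempt and no reset: what is moved stays moved. The work goes in short steps, Python scripts to look and compute and a shell command to move; the robot and the scene stay as the last step left them, time stands still between calls to the robot, and variables do not carry over. Pictures are saved under pics/ and viewed, and the job is handed in when it is done.

```bash
ls; mkdir -p pics; python3 - <<'E'
from cell import manip
import cv2
print(manip.read_state())
for n in ["scene","top","wrist"]:
    im,d=manip.camera(n); cv2.imwrite(f"pics/{n}0.png",im[:,:,::-1]); c=manip.calibration(n); print(n,{k:(v if not hasattr(v,'round') else v) for k,v in c.items()})
E
```

```text
pics
{'clock': 0.0, 'joints': array([ 1.12241198e+00,  3.00478178e-01,  1.52155973e+00, -8.17797425e-06,
        1.32069906e+00, -6.65687086e-02]), 'qd': array([ 0.00025865, -0.00069754, -0.00077848,  0.00111146,  0.00186464,
       -0.00035443]), 'effort': array([ 5.00183305e-04, -5.31796432e+01, -3.52741635e+01,  7.08833733e-02,
        2.42892362e-02, -1.09534203e-04]), 'eef_pos': array([204.81158817, 510.1692466 , 204.89148029]), 'eef_rot': array([-3.14045034e+00, -6.82158406e-05,  2.75977901e+00]), 'wrist_force': array([-0.97790312,  1.11718869,  0.10392872]), 'moment': array([ 0.00033031, -0.01172413, -0.0186897 ]), 'finger_gap': 94.03455873460913}
scene {'fx': 620.9948967151706, 'fy': 620.9948967151706, 'cx': 319.7240034195399, 'cy': 237.06779660037427, 'world_from_camera': array([[ 1.06263172e-01, -8.40338712e-01,  5.31543965e-01,
         1.17730391e+03],
       [ 9.94331866e-01,  9.16888174e-02, -5.38265830e-02,
        -1.09936787e+02],
       [-3.50407614e-03,  5.34250886e-01,  8.45318704e-01,
         1.10593487e+03],
       [ 0.00000000e+00,  0.00000000e+00,  0.00000000
[... 274 characters left out ...]
21239483e-02,  9.43507532e-03,
        -1.68075784e+01],
       [ 6.42874117e-03,  1.32217114e-01,  9.91199932e-01,
         1.52009721e+03],
       [ 0.00000000e+00,  0.00000000e+00,  0.00000000e+00,
         1.00000000e+00]])}
wrist {'fx': 421.78450425686015, 'fy': 421.78450425686015, 'cx': 321.6280500441557, 'cy': 237.6973038528789, 'world_from_camera': array([[ 3.72952030e-01, -8.97882893e-01, -2.33908301e-01,
         1.36367735e+02],
       [ 9.27849584e-01,  3.60528187e-01,  9.54702928e-02,
         5.37543861e+02],
       [-1.39060721e-03, -2.52637559e-01,  9.67559988e-01,
         3.84011792e+02],
       [ 0.00000000e+00,  0.00000000e+00,  0.00000000e+00,
         1.00000000e+00]])}
```

View pics/top0.png

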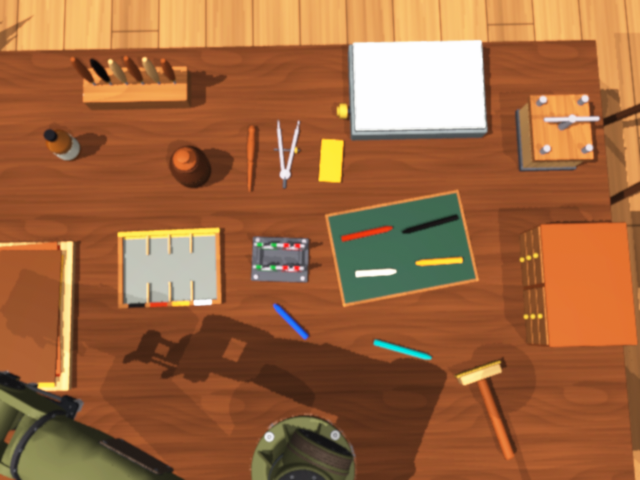

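View pics/scene0.png

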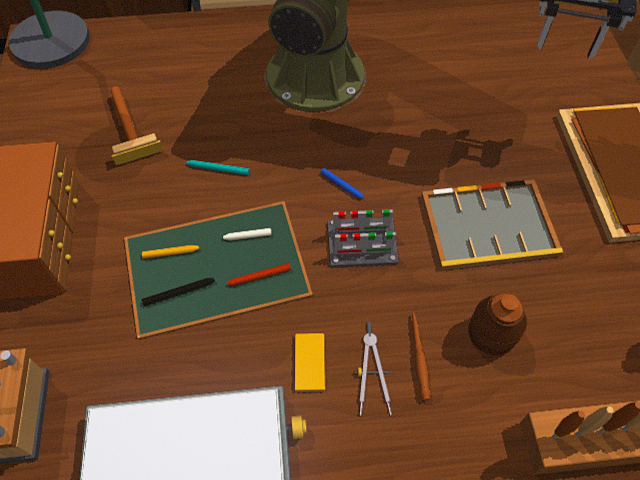

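View pics/wrist0.png

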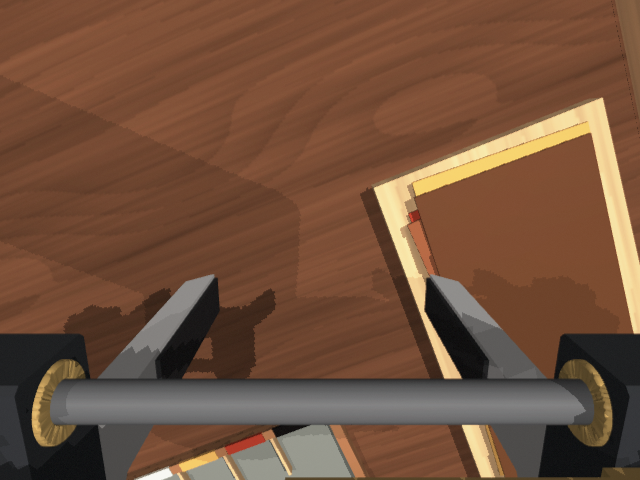

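```bash
cat > h.py <<'E'
from cell import manip
import numpy as np, cv2
def snap(n,tag=None):
    c=manip.calibration(n); im,d=manip.camera(n)
    if tag: cv2.imwrite(f"pics/{tag}.png",im[:,:,::-1])
    return im,d,c
def pts(c,u,v,d):
    u=np.asarray(u,float);v=np.asarray(v,float)
    x=(u-c["cx"])/c["fx"]*d; y=-(v-c["cy"])/c["fy"]*d
    P=np.stack([x,y,-d,np.ones_like(d)],-1); return (P@c["world_from_camera"].T)[...,:3]
def world(c,d):
    v,u=np.mgrid[0:d.shape[0],0:d.shape[1]]; return pts(c,u,v,d.astype(float))
def onplane(c,u,v,z):
    a=pts(c,u,v,np.ones_like(np.asarray(u,float))*100.); o=c["world_from_camera"][:3,3]
    r=a-o; return o+r*((z-o[2])/r[...,2])[...,None]
def proj(c,P):
    q=(np.linalg.inv(c["world_from_camera"])@np.r_[P,1])[:3]
    return np.array([c["cx"]+c["fx"]*q[0]/-q[2], c["cy"]+c["fy"]*-q[1]/-q[2]])
def crop(im,x0,y0,x1,y1,s,name):
    cv2.imwrite(f"pics/{name}.png",cv2.resize(im[y0:y1,x0:x1,::-1],None,fx=s,fy=s,interpolation=cv2.INTER_CUBIC))
def st():
    s=manip.read_state(); print(round(s["clock"],2),s["eef_pos"].round(1),np.degrees(s["eef_rot"]).round(2),"F",s["wrist_force"].round(1),"gap",round(s["finger_gap"],1),"q6",s["joints"].round(2)); return s
E
python3 - <<'E'
from h import *
im,d,c=snap("top")
for l in ["peg_ebony","peg_padauk","peg_satinwood","peg_holly","board","gauge","tray","jar","offcut","divider","burnisher"]:
    r=manip.look_for("top",l)
    for o in r[:3]:
        b=o["bbox"]; u,v=(b[0]+b[2])/2,(b[1]+b[3])/2
        print(l,round(o["p"],2),np.round(b),onplane(c,np.array([u]),np.array([v]),10.)[0].round())
crop(im,315,180,485,310,4,"boardtop")
crop(im,100,215,330,320,3.4,"traytop")
E
```

```text
peg_ebony 0.55 [402. 217. 457. 235.] [ 582. -332.   10.]
peg_ebony 0.52 [372. 342. 430. 358.] [ 274. -247.   10.]
peg_padauk 0.54 [340. 227. 389. 239.] [ 567. -167.   10.]
peg_satinwood 0.71 [117. 226. 222. 309.] [491. 322.  10.]
peg_satinwood 0.58 [419. 258. 462. 266.] [ 489. -355.   10.]
peg_satinwood 0.48 [275. 304. 309. 340.] [349.  19.  10.]
peg_holly 0.8 [353. 272. 396. 280.] [ 459. -189.   10.]
peg_holly 0.67 [405. 214. 458. 234.] [ 586. -337.   10.]
board 0.7 [323. 190. 480. 310.] [ 523. -259.   10.]
board 0.3 [405. 216. 457. 233.] [ 585. -335.   10.]
board 0.3 [116. 225. 224. 311.] [490. 319.  10.]
gauge 0.76 [251. 236. 309. 282.] [506.  46.  10.]
tray 0.71 [117. 226. 225. 307.] [494. 317.  10.]
jar 0.6 [165. 151. 211. 188.] [741. 276.  10.]
jar 0.22 [354. 269. 397. 277.] [ 466. -192.   10.]
offcut 0.89 [319. 140. 341. 182.] [754. -87.  10.]
divider 0.86 [275. 131. 297. 190.] [758.  26.  10.]
divider 0.2 [254. 238. 310. 284.] [501.  42.  10.]
burnisher 0.71 [247. 128. 256. 187.] [769. 115.  10.]
burnisher 0.2 [120. 227. 221. 309.] [490. 318.  10.]
```

View pics/boardtop.png

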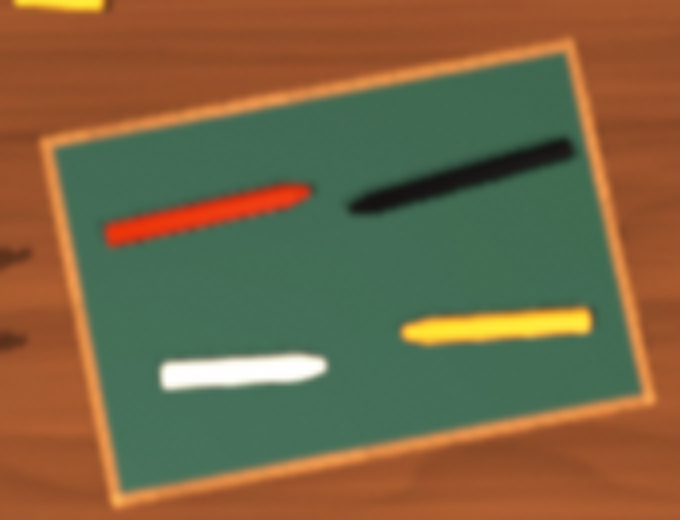

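View pics/traytop.png

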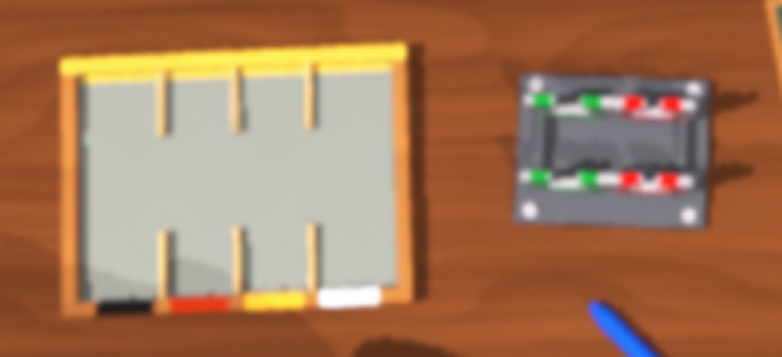

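Candidates in the top picture: black ebony (430,224), with turquoise look-alike (402,350). Golden satinwood (441,262), with blue look-alike (291,321), the yellow offcut (331,160) and the plaques. Padauk is at (367,234) and holly at (376,274). I choose the four wood-coloured pegs on the board; the close crop confirms the colours and tips (ebony and satinwood point left/+y, padauk and holly right/-y).

```bash
python3 -m inch '{"grip":[0,0,0,0,0,0,0,0,0,0],"travel":[[0,-4,3],[1,-10,3],[4,-16,3],[8,-22,3],[13,-28,3],[18,-34,3],[23,-39,3],[27,-43,3],[28.5,-45,3],[28.5,-45,3]],"turn":[[0,0,-8],[0,0,-16],[0,0,-24],[0,0,-32],[0,0,-40],[0,0,-48],[0,0,-56],[0,0,-63],[0,0,-68],[0,0,-68]]}' 30
python3 - <<'E'
from h import *
st()
im,d,c=snap("wrist","w_gauge")
E
```

```text
clock: 2.0
eef_pos: [491.3, 57.8, 234.9]
eef_rot: [-3.141, 0.0, 1.568]
wrist_force: [-0.4, -0.1, 0.1]
finger_gap: 47.0
2.0 [491.3  57.8 234.9] [-1.7996e+02  2.0000e-02  8.9860e+01] F [-0.4 -0.1  0.1] gap 47.0 q6 [ 0.04  0.15  1.63 -0.    1.36  0.05]
```

View pics/w_gauge.png

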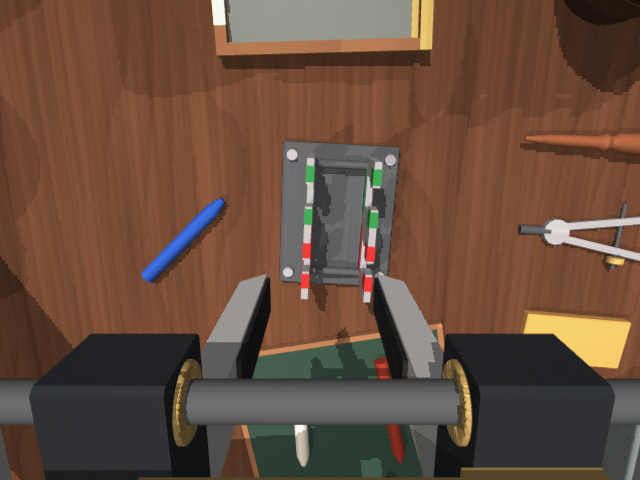

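The gauge shows at (340,215), with green enamel at (310,175/218) and (375,175/220), and red at (305,250/288) and (370,253/283). Measuring it now.

```bash
python3 - <<'E'
from h import *
im,d,c=snap("wrist")
W=world(c,d); hsv=cv2.cvtColor(im,cv2.COLOR_RGB2HSV)
roi=np.zeros(d.shape,bool); roi[135:310,275:405]=1
top=roi&(W[...,2]>70)&(W[...,2]<80)
P=W[top]; print("top",len(P),P[:,2].mean(), P[:,0].min(),P[:,0].max(),P[:,1].min(),P[:,1].max())
r=cv2.minAreaRect(P[:,:2].astype(np.float32)); print(r)
for nm,m in [("g",(hsv[...,0]>50)&(hsv[...,0]<80)&(hsv[...,1]>100)),("r",((hsv[...,0]<8)|(hsv[...,0]>172))&(hsv[...,1]>150))]:
    mm=(m&top).astype(np.uint8); n,l,s,ce=cv2.connectedComponentsWithStats(mm)
    for i in range(1,n):
        if s[i,4]>25: 
            Q=W[l==i]; print(nm,s[i],Q.mean(0).round(1),Q[:,:2].min(0).round(1),Q[:,:2].max(0).round(1))
base=roi&(W[...,2]>5)&(W[...,2]<14); B=W[base]; print("base",cv2.minAreaRect(B[:,:2].astype(np.float32)),B[:,2].mean())
for hh in [(0,8)]: print("table z",np.median(W[200:300,100:140,2]))
crop(im,270,130,410,310,4,"w_g2")
# top cam
im,d,c=snap("top"); W=world(c,d); roi[:]=0; roi[225:290,240:320]=1
top=roi&(W[...,2]>66)&(W[...,2]<84);P=W[top]; print("top cam",len(P),cv2.minAreaRect(P[:,:2].astype(np.float32)))
base=roi&(W[...,2]>5)&(W[...,2]<16); B=W[base]; print("base",cv2.minAreaRect(B[:,:2].astype(np.float32)))
E
```

```text
top 1856 74.85391901845796 472.2013831112698 538.5385094002265 -15.030554170248593 107.94796036948969
((505.2617492675781, 46.291221618652344), (120.35289764404297, 61.2149658203125), 86.7021484375)
g [306 167   9  16 138] [480.9  95.2  75.2] [477.5  89.1] [484.1 101.3]
g [372 170  11  17 154] [534.6  92.1  75. ] [531.1  85.9] [538.5  98.9]
g [304 210   9  16 129] [479.   60.3  75.2] [475.6  53.9] [482.3  66.6]
g [369 213  10  16 142] [532.5  57.3  75. ] [528.9  51.2] [536.6  63.6]
r [302 244   9  15 116] [477.3  31.2  75.3] [473.6  25.2] [480.4  38. ]
r [366 246  10  17 133] [530.9  28.4  75. ] [527.4  21.6] [535.  35.]
r [301 275   9  14 114] [475.7   4.5  75.4] [472.3  -1.7] [479.3  10.7]
r [363 276  10  17 122] [529.3   1.5  75. ] [525.7  -5.2] [533.2   8.2]
base ((505.1055908203125, 46.30729675292969), (140.23289489746094, 110.20157623291016), 86.69609832763672) 9.746481535859658
table z -0.18408985757707796
top cam 61 ((503.9428405761719, 10.676481246948242), (47.90409851074219, 61.78985595703125), 86.00194549560547)
base ((512.5167236328125, 46.9304313659668), (197.31568908691406, 161.60765075683594), 88.47689056396484)
```

View pics/w_g2.png

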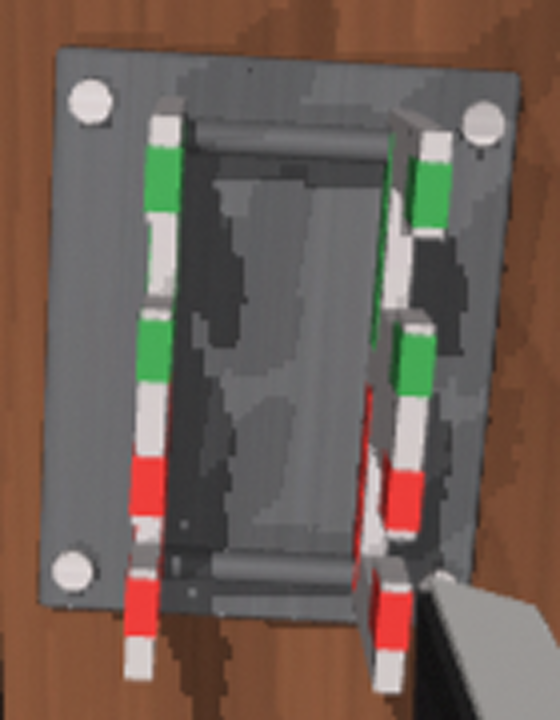

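Gauge: centre (505.2, 46.3), yaw −3.3°, go (506.9, 76.2), no-go (503.3, 16.4). Next I view the board.

```bash
python3 -m inch '{"grip":[0,0,0,0,0,0,0,0,0,0],"travel":[[0.5,-3,0],[1,-9,0],[2,-15,0],[3,-21,0],[4,-27,0],[5,-33,0],[5.5,-39,0],[6,-43,0],[6,-44,0],[6,-44,0]],"turn":[[0,0,0],[0,0,0],[0,0,0],[0,0,0],[0,0,0],[0,0,0],[0,0,0],[0,0,0],[0,0,0],[0,0,0]]}'
cat > pegs.py <<'E'
from h import *
def find(cam="wrist",tag=None,zlo=8,zhi=30):
    im,d,c=snap(cam,tag); W=world(c,d); hsv=cv2.cvtColor(im,cv2.COLOR_RGB2HSV).astype(int)
    h,s,v=hsv[...,0],hsv[...,1],hsv[...,2]
    M={"ebony":(v<60),"padauk":((h<9)|(h>174))&(s>170)&(v>100),"satinwood":(h>18)&(h<30)&(s>130)&(v>130),"holly":(s<50)&(v>140)}
    L={"ebony":145,"padauk":130,"satinwood":115,"holly":100}
    out={}
    for k,m in M.items():
        m=(m&(W[...,2]>zlo)&(W[...,2]<zhi)).astype(np.uint8)
        n,l,stt,ce=cv2.connectedComponentsWithStats(m)
        for i in range(1,n):
            if stt[i,4]<150: continue
            Q=W[l==i][:,:2]; (cx,cy),(a,b),an=cv2.minAreaRect(Q.astype(np.float32))
            if a<b: a,b=b,a; an+=90
            if not(0.6*L[k]<a<1.2*L[k] and b<30): continue
            e=np.array([np.cos(np.radians(an)),np.sin(np.radians(an))]); t=(Q-[cx,cy])@e; w=(Q-[cx,cy])@np.array([-e[1],e[0]])
            wa=np.ptp(w[t>a/2-8]) if (t>a/2-8).any() else 0; wb=np.ptp(w[t<-a/2+8]) if (t<-a/2+8).any() else 0
            if wa>wb: e=-e
            out[k]=(cx,cy,np.degrees(np.arctan2(e[1],e[0]))); print(k,"mid",round(cx,1),round(cy,1),"tipdir",round(out[k][2],1),"len",round(a,1),round(b,1),"ends",round(min(wa,wb),1),round(max(wa,wb),1),"box",stt[i,:4])
    return im,out
if __name__=="__main__":
    import sys
    st(); find(*sys.argv[1:3])
E
python3 pegs.py wrist w_board
```

```text
clock: 3.4
eef_pos: [549.9, -377.8, 235.4]
eef_rot: [-3.141, -0.0, 1.575]
wrist_force: [0.2, 0.8, -0.8]
finger_gap: 46.9
3.4 [ 549.9 -377.8  235.4] [-1.7997e+02 -3.0000e-02  9.0230e+01] F [ 0.2  0.8 -0.8] gap 46.9 q6 [-0.66  0.55  1.09  0.    1.49 -0.66]
ebony mid 583.9 -331.2 tipdir 104.5 len 144.6 14.1 ends 10.2 13.9 box [337  77  46 155]
satinwood mid 489.2 -349.6 tipdir 92.6 len 114.8 11.3 ends 7.4 10.3 box [249 113  19 124]
```

View pics/w_board.png

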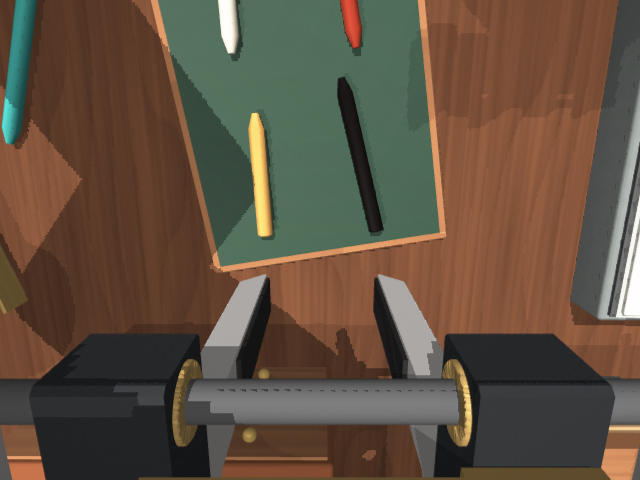

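Ebony is clear at (343,80)–(377,230), with its tip towards +y. Reaching for it.

```bash
python3 -m inch '{"grip":[0,0,0,0,0,0],"travel":[[1.5,2,-4],[3.4,4.7,-9],[3.4,4.7,-14],[3.4,4.7,-17.5],[3.4,4.7,-17.5],[3.4,4.7,-17.5]],"turn":[[0,0,8],[0,0,14.3],[0,0,14.3],[0,0,14.3],[0,0,14.3],[0,0,14.3]]}'

```

```text
clock: 4.2
eef_pos: [585.0, -330.0, 63.1]
eef_rot: [3.14, 0.002, 1.826]
wrist_force: [0.9, -1.2, 0.4]
finger_gap: 47.2
```

```bash
python3 -m inch '{"grip":[0,0,0,0,-1,-1,-1,-1],"travel":[[-0.1,-0.1,-3],[-0.1,-0.1,-5],[-0.1,-0.1,-5.5],[-0.1,-0.1,-5.5],[-0.1,-0.1,-5.5],[-0.1,-0.1,-5.5],[-0.1,-0.1,-5.5],[-0.1,-0.1,-5.5]],"turn":[[0,0,0],[0,0,0],[0,0,0],[0,0,0],[0,0,0],[0,0,0],[0,0,0],[0,0,0]]}' 40
python3 -c "
from h import *
st()"
```

```text
clock: 5.2
eef_pos: [584.1, -331.1, 8.3]
eef_rot: [3.14, 0.002, 1.826]
wrist_force: [0.4, -0.8, -0.0]
finger_gap: 13.4
5.2 [ 584.1 -331.1    8.3] [1.799e+02 1.100e-01 1.046e+02] F [ 0.4 -0.8 -0. ] gap 13.4 q6 [-0.57  0.77  1.3   0.    1.08 -0.83]
```

```bash
python3 -m inch '{"grip":[-1,-1,-1,-1,-1,-1,-1,-1,-1,-1],"travel":[[0,0,4],[0,0,10],[-1,4,15],[-2,9,16],[-3,14,16],[-4,19,16],[-5,24,16],[-6,29,16],[-7,34,16],[-7.7,38,16]],"turn":[[0,0,0],[0,0,-5],[0,0,-15],[0,0,-25],[0,0,-35],[0,0,-45],[0,0,-55],[0,0,-65],[0,0,-75],[0,0,-85]]}'
python3 -m inch '{"grip":[-1,-1,-1,-1,-1],"travel":[[0,3,0],[0,5,0],[0,5,0],[0,5,0],[0,5,0]],"turn":[[0,0,-10],[0,0,-20],[0,0,-28],[0,0,-28],[0,0,-28]]}'
```

```text
clock: 6.45
eef_pos: [506.5, 50.7, 168.5]
eef_rot: [3.14, 0.001, 0.337]
wrist_force: [1.4, 0.0, -0.1]
finger_gap: 13.3
clock: 7.08
eef_pos: [506.5, 100.5, 168.5]
eef_rot: [3.14, 0.001, -0.149]
wrist_force: [0.2, -1.1, -0.9]
finger_gap: 13.5
```

```bash
python3 -m inch '{"grip":[-1,-1,-1,-1],"travel":[[0,-1.5,-2],[0,-2.4,-5],[0,-2.4,-5],[0,-2.4,-5]],"turn":[[0,0,3],[0,0,5.2],[0,0,5.2],[0,0,5.2]]}'
python3 - <<'E'
from h import *
st(); im,d,c=snap("wrist","w_eb1")
E
```

```text
clock: 7.58
eef_pos: [507.0, 76.6, 119.7]
eef_rot: [3.14, 0.0, -0.058]
wrist_force: [-0.4, 0.7, 0.2]
finger_gap: 13.1
7.58 [507.   76.6 119.7] [ 1.7991e+02  2.0000e-02 -3.3400e+00] F [-0.4  0.7  0.2] gap 13.1 q6 [ 0.08  0.31  1.72 -0.    1.11  1.71]
```

View pics/w_eb1.png

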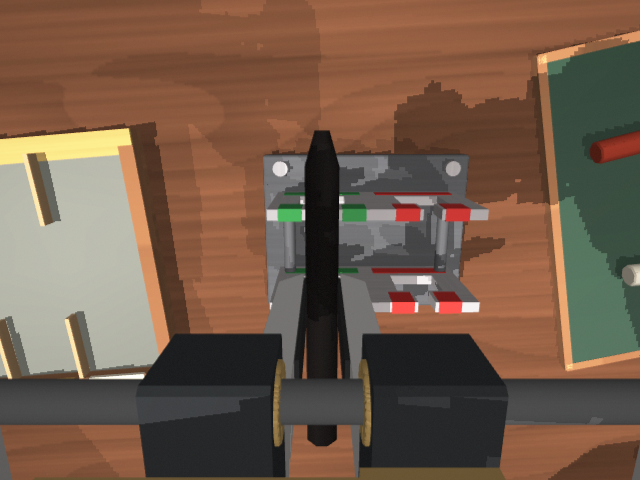

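The peg is held straight, tip at (322,133), over the green gap of the far plate (290/354, 213). I'll measure the offset in this same picture.

```bash
cat > align.py <<'E'
from h import *
import sys
# print held-peg axis and gauge marks measured in one wrist picture; expressed in gauge-plate frame
s=st(); im,d,c=snap("wrist",sys.argv[1]); W=world(c,d); hsv=cv2.cvtColor(im,cv2.COLOR_RGB2HSV).astype(int); h,sa=hsv[...,0],hsv[...,1]
yaw=s["eef_rot"][2]; t=s["eef_pos"]; e=np.array([np.cos(yaw),np.sin(yaw)]); n=np.array([-e[1],e[0]])
T=W[...,:2]-t[:2]; a=T@e; b=T@n; dz=W[...,2]-t[2]
m=(d>0)&(np.abs(b)<15)&(dz>-8)&(dz<25)&(np.abs(a)>12)&(np.abs(a)<80)&(np.arange(480)[:,None]<330)
if m.sum()>50:
    sgn=1 if np.median(a[m])>0 else -1
    print("held a-range",a[m].min().round(1),a[m].max().round(1),"top dz med",np.median(dz[m]).round(2))
    for lo,hi in ((18,28),(28,38),(38,48)):
        q=m&(a*sgn>lo)&(a*sgn<hi); B=b[q]
        if q.sum()>10: print(" at",sgn*lo,"b mid",((B.min()+B.max())/2).round(2),"w",np.ptp(B).round(1),"z",np.percentile(W[...,2][q],90).round(1))
top=(W[...,2]>70)&(W[...,2]<80)
for nm,k in [("g",(h>50)&(h<80)&(sa>100)),("r",((h<8)|(h>172))&(sa>150))]:
    nn,l,S,_=cv2.connectedComponentsWithStats((k&top).astype(np.uint8))
    for i in range(1,nn):
        if S[i,4]>25: print(nm,S[i,:4],W[l==i].mean(0).round(1),"a",a[l==i].mean().round(1),"b",b[l==i].mean().round(2), "b ext", b[l==i].min().round(1), b[l==i].max().round(1))
E
python3 align.py w_eb2
```

```text
7.62 [507.1  76.7 119.8] [ 1.7991e+02 -2.0000e-02 -3.3200e+00] F [-0.  -0.4 -0.3] gap 13.5 q6 [ 0.08  0.31  1.72 -0.    1.11  1.71]
held a-range -14.3 71.7 top dz med 10.52
 at 18 b mid -0.13 w 14.1 z 132.0
 at 28 b mid -0.17 w 13.9 z 132.1
 at 38 b mid -0.18 w 13.7 z 132.0
g [278 207  24  15] [535.4  92.1  74.9] a 27.4 b 17.03 b ext 10.8 23.4
g [342 207  25  14] [533.7  57.2  75. ] a 27.7 b -17.98 b ext -24.5 -11.5
r [395 207  26  14] [532.   28.2  75. ] a 27.7 b -46.97 b ext -53.4 -40.5
r [444 206  27  15] [530.4   1.3  75. ] a 27.6 b -73.94 b ext -80.5 -67.2
r [391 297  24  16] [478.5  31.3  74.6] a -25.9 b -47.0 b ext -53.2 -40.5
r [437 297  25  16] [476.9   4.4  74.6] a -25.9 b -73.93 b ext -80.8 -67.4
```

```bash
python3 -m inch '{"grip":[-1,-1,-1,-1,-1,-1,-1,-1],"travel":[[0,-0.03,-2],[0,-0.03,-3.5],[0,-0.03,-4.5],[0,-0.03,-5.5],[0,-0.03,-6.5],[0,-0.03,-7.5],[0,-0.03,-8.2],[0,-0.03,-8.2]],"turn":[[0,0,0],[0,0,0],[0,0,0],[0,0,0],[0,0,0],[0,0,0],[0,0,0],[0,0,0]]}'
python3 align.py w_eb3
```

```text
clock: 8.68
eef_pos: [506.9, 76.4, 37.3]
eef_rot: [3.14, 0.0, -0.058]
wrist_force: [0.1, 0.1, -0.8]
finger_gap: 13.4
8.68 [506.9  76.4  37.3] [ 1.799e+02  2.000e-02 -3.320e+00] F [ 0.1  0.1 -0.8] gap 13.4 q6 [ 0.08  0.43  1.78 -0.    0.93  1.71]
held a-range -14.0 71.7 top dz med 10.34
 at 18 b mid -0.07 w 28.1 z 49.4
 at 28 b mid -0.03 w 29.9 z 53.7
 at 38 b mid -0.15 w 13.7 z 49.5
g [253 247  39  24] [535.8  92.1  74.8] a 28.0 b 17.3 b ext 10.8 23.8
g [353 247  38  24] [533.8  57.2  74.8] a 28.0 b -17.61 b ext -24.2 -11.2
r [432 247  42  24] [532.1  28.4  74.9] a 28.0 b -46.54 b ext -53.2 -39.5
r [507 247  44  24] [530.5   1.5  74.9] a 28.0 b -73.48 b ext -80.6 -66.4
```

Through the go gap (peg top z 49.5, axis 32.5 mm below the mouth, no resistance). Lifting and moving to the no-go gap.

```bash
python3 -m inch '{"grip":[-1,-1,-1,-1,-1,-1,-1,-1],"travel":[[0,0,2],[0,0,4],[0,0,6],[-0.1,-2,6],[-0.3,-5,6],[-0.34,-6,6],[-0.34,-6,4.2],[-0.34,-6,4.2]],"turn":[[0,0,0],[0,0,0],[0,0,0],[0,0,0],[0,0,0],[0,0,0],[0,0,0],[0,0,0]]}'
python3 align.py w_eb4
```

```text
clock: 9.72
eef_pos: [503.2, 16.7, 79.1]
eef_rot: [3.14, 0.002, -0.058]
wrist_force: [-0.4, 0.6, -0.2]
finger_gap: 13.5
9.72 [503.2  16.7  79.1] [ 1.7991e+02  9.0000e-02 -3.3200e+00] F [-0.4  0.6 -0.2] gap 13.5 q6 [-0.04  0.35  1.78 -0.    1.02  1.59]
held a-range -14.4 71.8 top dz med 10.07
 at 18 b mid 0.06 w 29.7 z 91.0
 at 28 b mid -0.01 w 30.0 z 91.1
 at 38 b mid -0.15 w 13.7 z 91.2
g [133 222  34  18] [535.7  92.   74.9] a 28.1 b 76.98 b ext 70.3 84.0
g [212 222  31  18] [533.7  57.2  74.9] a 28.1 b 42.12 b ext 35.5 48.5
g [222 329  27   5] [482.7  59.8  71.9] a -22.9 b 41.77 b ext 35.5 48.5
g [147 330  31  19] [482.6  95.8  74.5] a -25.1 b 77.76 b ext 70.4 83.7
r [339 221  28  19] [530.5   1.1  74.8] a 28.1 b -13.99 b ext -20.2 -7.9
r [278 222  27  18] [532.   28.5  74.9] a 28.1 b 13.43 b ext 7.6 19.6
```

```bash
python3 -m inch '{"grip":[-1,-1,-1],"travel":[[0,-0.02,-0.3],[0,-0.02,-0.45],[0,-0.02,-0.45]],"turn":[[0,0,0],[0,0,0],[0,0,0]]}'
```

```text
clock: 10.15
eef_pos: [503.6, 16.7, 75.4]
eef_rot: [3.14, 0.0, -0.058]
wrist_force: [0.5, 0.0, -0.4]
finger_gap: 13.9
```

```bash
python3 -m inch '{"grip":[-1,-1],"travel":[[0,0,-0.1],[0,0,-0.1]],"turn":[[0,0,0],[0,0,0]]}'
```

```text
clock: 10.4
eef_pos: [503.8, 16.6, 74.7]
eef_rot: [3.14, -0.0, -0.058]
wrist_force: [-1.8, -0.4, 4.8]
finger_gap: 13.4
```

```bash
python3 -m inch '{"grip":[-1,-1,-1,-1,-1,-1],"travel":[[0,0,-0.05],[0,0,-0.05],[0,0,-0.05],[0,0,-0.05],[0,0,-0.05],[0,0,-0.05]],"turn":[[0,0,0],[0,0,0],[0,0,0],[0,0,0],[0,0,0],[0,0,0]]}'; python3 align.py w_eb5 | head -5
```

```text
clock: 11.15
eef_pos: [503.9, 16.6, 74.6]
eef_rot: [3.14, -0.001, -0.058]
wrist_force: [-2.3, -0.7, 5.9]
finger_gap: 13.1
11.15 [503.9  16.6  74.6] [ 1.799e+02 -3.000e-02 -3.300e+00] F [-2.3 -0.7  5.9] gap 13.1 q6 [-0.04  0.35  1.78 -0.    1.01  1.59]
held a-range -14.4 71.7 top dz med 9.95
 at 18 b mid -0.0 w 29.9 z 86.4
 at 28 b mid -0.03 w 29.9 z 86.4
 at 38 b mid -0.15 w 13.7 z 86.6
```

No-go stopped it: axis 4.5 mm above the mouth at 5.9 N for 0.75 s. Now the tray.

```bash
python3 -m inch '{"grip":[-1,-1,-1,-1,-1,-1,-1,-1,-1,-1],"travel":[[0,0,3],[0,0,8],[0,5,13],[0,11,15],[-1,17,15],[-3,23,15],[-5,28,15],[-6,30,15],[-6,30,15],[-6,30,15]],"turn":[[0,0,0],[0,0,0],[0,0,0],[0,0,0],[0,0,0],[0,0,0],[0,0,0],[0,0,0],[0,0,0],[0,0,0]]}'; python3 align.py w_tray| head -5
```

```text
clock: 12.45
eef_pos: [444.2, 315.9, 224.4]
eef_rot: [3.14, -0.0, -0.058]
wrist_force: [0.2, 0.5, 0.0]
finger_gap: 13.4
12.45 [444.2 315.9 224.4] [ 1.7989e+02 -2.0000e-02 -3.3300e+00] F [0.2 0.5 0. ] gap 13.4 q6 [ 0.55  0.28  1.51 -0.    1.36  2.18]
held a-range -14.4 71.7 top dz med 10.44
 at 18 b mid -0.11 w 14.1 z 236.5
 at 28 b mid -0.13 w 13.9 z 236.5
 at 38 b mid -0.13 w 13.7 z 236.6
```

View pics/w_tray.png

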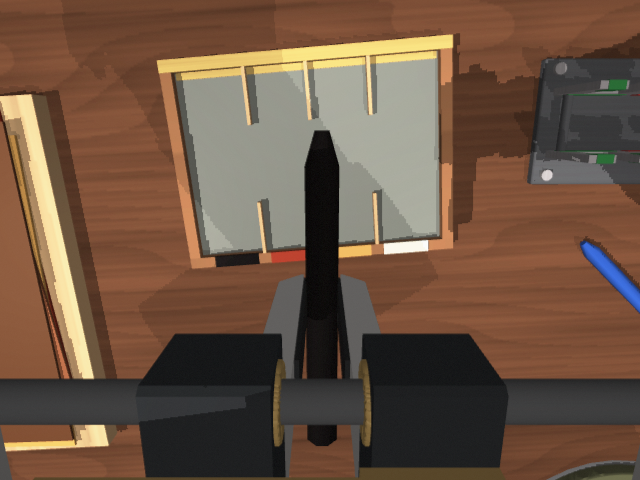

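The tray is in view, corners about (160,65), (455,40), (450,247), (195,265). Plaques along the bottom run black, red, yellow, white from the left. Fitting its pose.

```bash
python3 - <<'E'
from h import *
im,d,c=snap("wrist"); W=world(c,d)
v,u=np.mgrid[0:480,0:640]
roi=(u>140)&(u<470)&(v>25)&(v<285)&((u<260)|(u>390)|(v<200))
m=roi&(W[...,2]>11)&(W[...,2]<22)
n,l,S,_=cv2.connectedComponentsWithStats(m.astype(np.uint8)); print([s for s in S if s[4]>60])
k=1+np.argmax(S[1:,4])
P=W[m&(W[...,2]<22)][:,:2]
r=cv2.minAreaRect(P.astype(np.float32)); print(r)
(cx,cy),(a,b),an=r
yaw=an if a<b else an-90
yaw=(yaw+45)%90-45; print("yaw",yaw)
R=np.radians(yaw); e=np.array([np.cos(R),np.sin(R)]); nn=np.array([-e[1],e[0]])
for nme,L in zip("eb pa sa ho".split(),(81,27,-27,-81)): print(nme,(np.array([cx,cy])+nn*L).round(1))
f=roi&(W[...,2]>3)&(W[...,2]<9); print("floor z",np.median(W[f][:,2]))
# dividers check
D=W[m][:,:2]-[cx,cy]; x=D@e; y=D@nn
for yy in (54,0,-54):
    q=(abs(y-yy)<8)&(abs(x)>37)&(abs(x)<78); 
    if q.sum()>5: print("div",yy,y[q].mean().round(2),x[q&(x>0)].min().round(1) if (q&(x>0)).any() else None,x[q&(x<0)].max().round(1) if (q&(x<0)).any() else None)
E
```

```text
[array([     0,      0,    640,    480, 296118], dtype=int32), array([  156,    35,   297,   234, 11011], dtype=int32)]
((489.4962463378906, 320.7034912109375), (189.0110626220703, 253.12005615234375), 1.2706419229507446)
yaw 1.2706419229507446
eb [487.7 401.7]
pa [488.9 347.7]
sa [490.1 293.7]
ho [491.3 239.7]
floor z 6.128117362659651
div 54 53.79 37.1 -37.4
div 0 -0.07 37.0 None
div -54 -53.82 37.1 -37.0
```

```bash
python3 -m inch '{"grip":[-1,-1,-1,-1,-1,-1,-1],"travel":[[2,4,0],[4.4,8.6,-3],[4.4,8.6,-8],[4.4,8.6,-13],[4.4,8.6,-17.5],[4.4,8.6,-17.5],[4.4,8.6,-17.5]],"turn":[[0,0,2],[0,0,4.6],[0,0,4.6],[0,0,4.6],[0,0,4.6],[0,0,4.6],[0,0,4.6]]}'; python3 align.py w_tray2| head -5
```

```text
clock: 13.42
eef_pos: [489.6, 401.9, 51.7]
eef_rot: [3.141, -0.003, 0.021]
wrist_force: [-0.2, 0.4, -0.3]
finger_gap: 13.1
13.43 [489.6 401.9  51.7] [ 1.7998e+02 -1.5000e-01  1.1800e+00] F [-0.2  0.4 -0.3] gap 13.1 q6 [ 0.63  0.64  1.41 -0.    1.1   2.18]
held a-range -14.3 71.7 top dz med 10.47
 at 18 b mid -0.14 w 14.1 z 63.8
 at 28 b mid -0.14 w 13.9 z 63.8
 at 38 b mid -0.15 w 13.7 z 63.9
```

View pics/w_tray2.png

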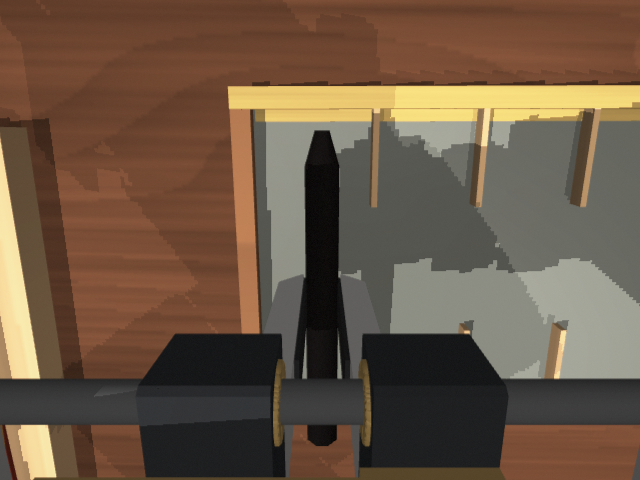

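```bash
python3 -m inch '{"grip":[-1,-1,-1,-1,-1],"travel":[[-0.1,0,-2],[-0.1,0,-3.5],[-0.1,0,-4.33],[-0.1,0,-4.33],[-0.1,0,-4.33]],"turn":[[0,0,0],[0,0,0],[0,0,0],[0,0,0],[0,0,0]]}'
```

```text
clock: 14.1
eef_pos: [488.7, 402.1, 8.6]
eef_rot: [-3.141, -0.003, 0.021]
wrist_force: [0.8, 0.2, 0.4]
finger_gap: 13.1
```

```bash
python3 -m inch '{"grip":[-0.5,-0.5,-0.5,-0.5,-0.5,-0.5,-0.5,-0.5],"travel":[[0,0,-0.02],[0,0,-0.02],[0,0,-0.02],[0,0,2],[0,0,6],[0,0,11],[-2,-2,16],[-4,-4,20]],"turn":[[0,0,0],[0,0,0],[0,0,0],[0,0,0],[0,0,0],[0,0,0],[0,0,0],[0,0,0]]}'; python3 - <<'E'
from h import *
from pegs import find
st(); find("wrist","w_tray3")
E
```

```text
clock: 15.1
eef_pos: [448.2, 361.7, 212.1]
eef_rot: [-3.14, -0.006, 0.021]
wrist_force: [-0.5, 0.2, 0.5]
finger_gap: 23.5
15.1 [448.2 361.7 212.1] [-179.9    -0.32    1.19] F [-0.5  0.2  0.5] gap 23.5 q6 [ 0.62  0.35  1.44 -0.    1.35  2.17]
ebony mid 487.8 401.8 tipdir 1.7 len 144.0 14.0 ends 10.0 13.0 box [267  80  21 167]
satinwood mid 583.0 240.4 tipdir 90.8 len 87.5 5.6 ends 0.4 4.8 box [419  51 107   8]
satinwood mid 576.8 389.0 tipdir -88.7 len 119.3 10.6 ends 0.4 9.6 box [220  52 145  14]
satinwood mid 211.0 637.6 tipdir 89.5 len 91.5 7.2 ends 4.0 5.6 box [  2 434  90   8]
```

View pics/w_tray3.png

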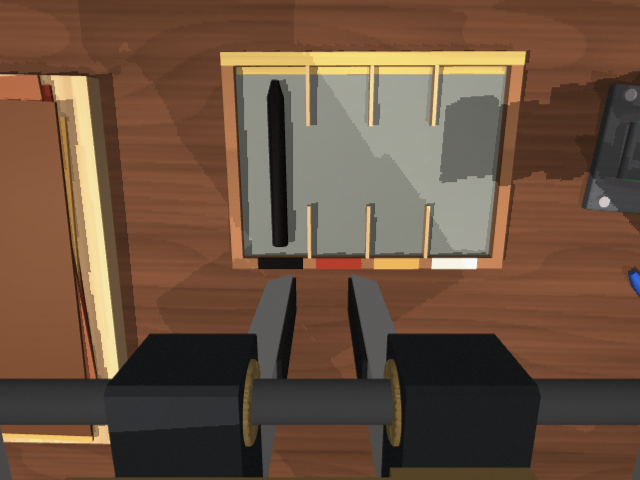

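Ebony lies in its lane at (278,165), tip to the brass strip, measured within 0.1 mm. Next is padauk; back to the board.

```bash
python3 -m inch '{"grip":[-0.2,-0.2,-0.2,-0.2,-0.2,-0.2,-0.2,-0.2,-0.2,-0.2],"travel":[[0,-4,1],[1,-10,2],[2,-16,2],[3,-22,2],[4,-28,2],[5,-34,2],[7,-40,2],[8,-46,2],[9,-52,2],[10,-58,2]],"turn":[[0,0,8],[0,0,17],[0,0,26],[0,0,35],[0,0,44],[0,0,53],[0,0,62],[0,0,71],[0,0,80],[0,0,88.8]]}'
python3 -m inch '{"grip":[-0.2,-0.2,-0.2],"travel":[[0,-3,0],[0,-3,0],[0,-3,0]],"turn":[[0,0,0],[0,0,0],[0,0,0]]}'
python3 pegs.py wrist w_board2; python3 pegs.py top top2
```

```text
clock: 16.4
eef_pos: [547.7, -220.7, 239.3]
eef_rot: [-3.138, -0.01, 1.576]
wrist_force: [0.5, 1.0, 0.1]
finger_gap: 38.0
clock: 16.77
eef_pos: [547.7, -249.9, 240.1]
eef_rot: [-3.139, -0.01, 1.576]
wrist_force: [1.0, 0.3, -0.4]
finger_gap: 37.4
16.77 [ 547.7 -249.9  240.1] [-179.85   -0.56   90.29] F [ 1.   0.3 -0.4] gap 37.4 q6 [-0.49  0.4   1.31  0.01  1.44 -0.5 ]
padauk mid 565.5 -172.5 tipdir -78.3 len 128.9 13.7 ends 8.8 13.5 box [322  50  38 144]
holly mid 466.4 -191.2 tipdir -87.1 len 100.0 14.6 ends 8.9 13.7 box [225  89  23 110]
16.82 [ 547.8 -249.6  240.1] [-179.85   -0.56   90.33] F [-0.7 -0.2  0.2] gap 37.6 q6 [-0.49  0.4   1.31  0.01  1.44 -0.5 ]
ebony mid 487.9 400.7 tipdir 2.3 len 137.6 12.4 ends 10.1 10.5 box [134 242   6  56]
padauk mid 566.3 -169.9 tipdir 102.4 len 126.3 15.1 ends 10.9 11.3 box [341 226  50  15]
satinwood mid 216.3 656.0 tipdir 87.8 len 132.7 11.8 ends 7.6 9.5 box [  0 382  56   6]
```

View pics/w_board2.png

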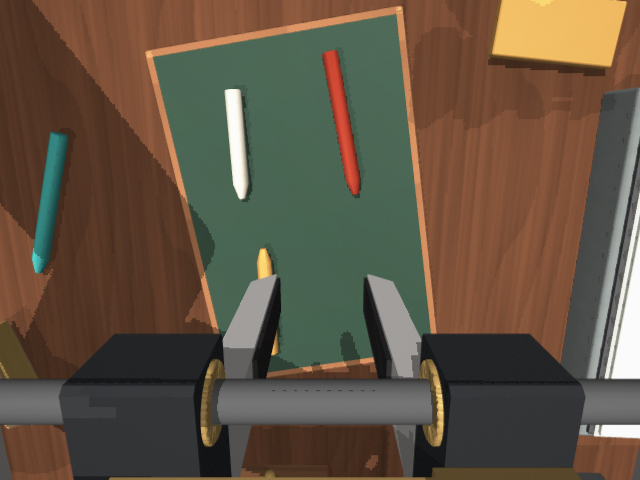

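Padauk is at (340,120), wide end up and tip at (355,192). Grasping it.

```bash
python3 -m inch '{"grip":[-0.2,-0.2,-0.2,-0.2,-0.2,-0.2,-0.2],"travel":[[1,3,-4],[1.8,7.7,-9],[1.8,7.7,-14],[1.8,7.7,-18],[1.8,7.7,-19],[1.8,7.7,-19],[1.8,7.7,-19]],"turn":[[-0.3,0,6],[-0.5,0,11.4],[-0.5,0,11.4],[-0.5,0,11.4],[-0.5,0,11.4],[-0.5,0,11.4],[-0.5,0,11.4]]}'
```

```text
clock: 17.75
eef_pos: [566.8, -172.8, 52.0]
eef_rot: [-3.14, 0.0, 1.776]
wrist_force: [0.2, 0.1, -0.8]
finger_gap: 38.0
```

```bash
python3 -m inch '{"grip":[-0.2,-0.2,-0.2,-0.2,-1,-1,-1,-1],"travel":[[-0.1,0,-2.5],[-0.1,0,-4],[-0.1,0,-4.37],[-0.1,0,-4.37],[-0.1,0,-4.37],[-0.1,0,-4.37],[-0.1,0,-4.37],[-0.1,0,-4.37]],"turn":[[0,0,0],[0,0,0],[0,0,0],[0,0,0],[0,0,0],[0,0,0],[0,0,0],[0,0,0]]}' 40
```

```text
clock: 18.75
eef_pos: [565.9, -172.8, 8.6]
eef_rot: [-3.141, 0.001, 1.776]
wrist_force: [-0.2, 1.1, 3.2]
finger_gap: 13.6
```

```bash
python3 -m inch '{"grip":[-1,-1,-1,-1,-1,-1,-1,-1,-1,-1],"travel":[[0,0,3],[0,0,8],[-1,4,12],[-2,9,14],[-3,14,14],[-4,19,13],[-5,23,12],[-5.9,24.9,11.1],[-5.9,24.9,11.1],[-5.9,24.9,11.1]],"turn":[[0,0,0],[0,0,5],[0,0,15],[0,0,25],[0,0,35],[0,0,45],[0,0,55],[0,0,65],[0,0,75],[0,0,75]]}'
python3 align.py w_pa1
```

```text
clock: 20.0
eef_pos: [506.8, 76.3, 119.6]
eef_rot: [-3.141, 0.001, 3.084]
wrist_force: [0.5, -0.2, 0.4]
finger_gap: 13.4
20.0 [506.8  76.3 119.6] [-1.7995e+02  3.0000e-02  1.7671e+02] F [ 0.5 -0.2  0.4] gap 13.4 q6 [ 0.08  0.31  1.72 -0.    1.11 -1.43]
held a-range -13.4 66.1 top dz med 10.45
 at 18 b mid 0.31 w 14.1 z 131.3
 at 28 b mid 0.31 w 14.0 z 131.3
 at 38 b mid 0.3 w 13.7 z 131.3
g [278 209  24  15] [478.5  60.3  74.9] a 27.4 b 17.65 b ext 11.4 24.0
g [343 209  24  15] [480.5  95.3  74.9] a 27.4 b -17.37 b ext -23.9 -11.1
r [174 209  26  15] [475.3   4.6  75. ] a 27.4 b 73.46 b ext 67.0 80.2
r [224 209  25  15] [476.8  31.4  75. ] a 27.4 b 46.58 b ext 40.1 52.9
r [183 300  24  16] [528.9   1.5  74.7] a -26.3 b 73.49 b ext 67.1 80.0
r [230 300  24  16] [530.4  28.3  74.7] a -26.3 b 46.6 b ext 40.1 53.0
```

View pics/w_pa1.png

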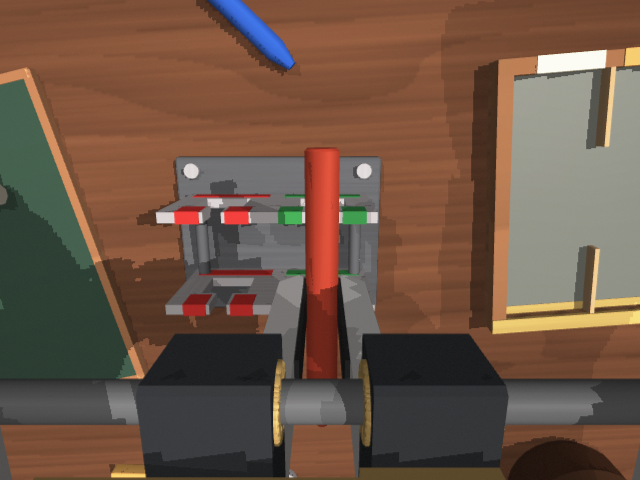

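The held padauk is level, with its blunt end at (322,150), and lies 0.2 mm off the gap centre. Pushing through.

```bash
python3 -m inch '{"grip":[-1,-1,-1,-1,-1,-1,-1,-1],"travel":[[0,0,-2],[0,0.01,-3.5],[0,0.01,-4.5],[0,0.01,-5.5],[0,0.01,-6.5],[0,0.01,-7.5],[0,0.01,-8.2],[0,0.01,-8.2]],"turn":[[0,0,0],[0,0,0],[0,0,0],[0,0,0],[0,0,0],[0,0,0],[0,0,0],[0,0,0]]}'
python3 align.py w_pa2
```

```text
clock: 21.05
eef_pos: [506.8, 76.2, 37.2]
eef_rot: [-3.141, -0.0, 3.081]
wrist_force: [-0.1, -0.0, 0.0]
finger_gap: 13.3
21.05 [506.8  76.2  37.2] [-179.95   -0.    176.52] F [-0.1 -0.   0. ] gap 13.3 q6 [ 0.08  0.43  1.78 -0.    0.93 -1.43]
held a-range -13.5 66.1 top dz med 10.3
 at 18 b mid 0.13 w 28.2 z 48.9
 at 28 b mid -0.0 w 30.0 z 55.1
 at 38 b mid 0.29 w 13.8 z 48.9
g [254 251  38  25] [478.4  60.4  74.8] a 27.4 b 17.52 b ext 11.1 24.0
g [353 251  38  25] [480.4  95.3  74.8] a 27.5 b -17.41 b ext -24.0 -10.9
r [ 94 252  43  25] [475.3   4.6  74.8] a 27.1 b 73.41 b ext 66.6 80.4
r [171 252  41  24] [476.7  31.5  74.8] a 27.3 b 46.44 b ext 39.7 53.3
```

Through (axis 33 mm below the mouth). On to the no-go gap.

```bash
python3 -m inch '{"grip":[-1,-1,-1,-1,-1,-1,-1,-1,-1],"travel":[[0,0,2],[0,0,4],[0,0,6],[-0.1,-2,6],[-0.3,-5,6],[-0.34,-6,6],[-0.34,-6,4.2],[-0.34,-6,3.95],[-0.34,-6,3.95]],"turn":[[0,0,0],[0,0,0],[0,0,0],[0,0,0],[0,0,0],[0,0,0],[0,0,0],[0,0,0],[0,0,0]]}'
python3 align.py w_pa3
```

```text
clock: 22.22
eef_pos: [503.7, 16.6, 77.4]
eef_rot: [-3.141, 0.001, 3.081]
wrist_force: [1.0, -0.3, 0.6]
finger_gap: 13.4
22.23 [503.7  16.6  77.4] [-1.7995e+02  4.0000e-02  1.7655e+02] F [ 1.  -0.3  0.6] gap 13.4 q6 [-0.04  0.35  1.78 -0.    1.01 -1.55]
held a-range -13.1 66.1 top dz med 10.12
 at 18 b mid -0.06 w 29.8 z 89.0
 at 28 b mid -0.02 w 29.9 z 88.9
 at 38 b mid 0.29 w 13.7 z 89.1
g [478 225  34  19] [480.5  95.1  74.8] a 27.9 b -77.02 b ext -84.0 -70.1
g [401 226  32  18] [478.5  60.3  74.9] a 27.8 b -42.1 b ext -48.8 -35.5
g [470 334  29  19] [533.6  93.2  74.4] a -25.2 b -78.27 b ext -84.0 -71.1
r [339 225  28  19] [476.7  31.7  74.8] a 27.8 b -13.44 b ext -19.6 -7.4
r [277 226  28  19] [475.3   4.2  74.9] a 27.6 b 14.11 b ext 8.0 20.2
r [337 335   3  18] [531.   22.4  74.9] a -26.8 b -7.5 b ext -8.1 -7.0
```

```bash
python3 -m inch '{"grip":[-1,-1,-1],"travel":[[0,0,-0.15],[0,0,-0.28],[0,0,-0.28]],"turn":[[0,0,0],[0,0,0],[0,0,0]]}'
```

```text
clock: 22.65
eef_pos: [504.0, 16.6, 75.1]
eef_rot: [-3.141, 0.002, 3.081]
wrist_force: [0.2, -0.5, 3.0]
finger_gap: 13.5
```

```bash
python3 -m inch '{"grip":[-1,-1,-1,-1,-1,-1,-1],"travel":[[0,0,-0.1],[0,0,-0.1],[0,0,-0.1],[0,0,-0.1],[0,0,-0.1],[0,0,-0.1],[0,0,-0.1]],"turn":[[0,0,0],[0,0,0],[0,0,0],[0,0,0],[0,0,0],[0,0,0],[0,0,0]]}'; python3 align.py w_pa4 | head -5
```

```text
clock: 23.52
eef_pos: [504.3, 16.6, 74.7]
eef_rot: [-3.141, 0.002, 3.081]
wrist_force: [-3.4, -0.7, 8.7]
finger_gap: 13.0
23.52 [504.3  16.6  74.7] [-1.7996e+02  1.3000e-01  1.7655e+02] F [-3.4 -0.7  8.7] gap 13.0 q6 [-0.04  0.35  1.78 -0.    1.   -1.55]
held a-range -13.5 66.2 top dz med 10.04
 at 18 b mid 0.07 w 29.9 z 86.3
 at 28 b mid -0.0 w 29.9 z 86.2
 at 38 b mid 0.28 w 13.7 z 86.5
```

No-go stopped it at 8.7 N (axis 4.4 mm above). To the padauk lane.

```bash
python3 -m inch '{"grip":[-1,-1,-1,-1,-1,-1,-1,-1,-1,-1],"travel":[[0,0,3],[0,0,6],[0,5,8],[0,11,8],[0,17,8],[0,23,8],[-1,29,6],[-1.4,33.1,3],[-1.4,33.1,-2.5],[-1.4,33.1,-2.5]],"turn":[[0,0,0],[0,0,0],[0,0,0],[0,0,0],[0,0,1],[0,0,2],[0,0,4],[0,0,4.7],[0,0,4.7],[0,0,4.7]]}'; python3 align.py w_pa5| head -5
```

```text
clock: 24.82
eef_pos: [488.1, 346.6, 46.1]
eef_rot: [-3.137, -0.004, -3.119]
wrist_force: [0.0, -0.1, -0.3]
finger_gap: 13.6
24.82 [488.1 346.6  46.1] [-179.73   -0.24 -178.71] F [ 0.  -0.1 -0.3] gap 13.6 q6 [ 0.56  0.58  1.52 -0.    1.05 -1.04]
held a-range -13.0 66.1 top dz med 10.59
 at 18 b mid 0.24 w 14.1 z 57.8
 at 28 b mid 0.21 w 13.9 z 57.9
 at 38 b mid 0.2 w 13.8 z 58.0
```

View pics/w_pa5.png

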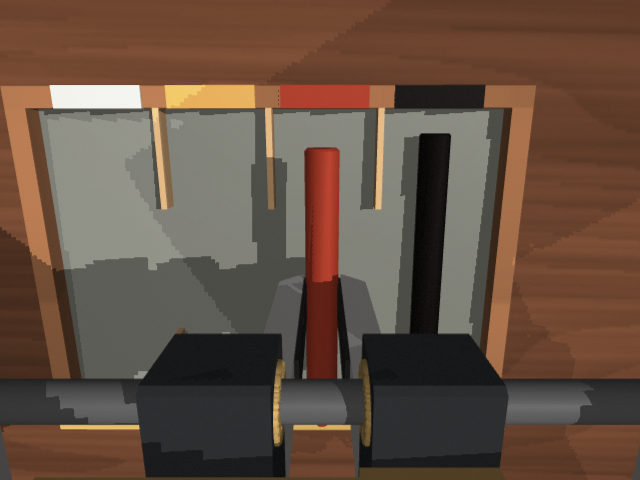

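Padauk is above its lane (red plaque at (325,97)), blunt end to the plaque. Lowering.

```bash
python3 -m inch '{"grip":[-1,-1,-1,-1,-1,-0.5,-0.5,-0.5],"travel":[[0.15,0.1,-2],[0.15,0.1,-3.2],[0.15,0.1,-3.77],[0.15,0.1,-3.77],[0.15,0.1,-3.77],[0.15,0.1,-3.77],[0.15,0.1,-3.77],[0.15,0.1,-3.77]],"turn":[[0,0,0],[0,0,0],[0,0,0],[0,0,0],[0,0,0],[0,0,0],[0,0,0],[0,0,0]]}'
```

```text
clock: 25.88
eef_pos: [491.3, 348.2, 11.7]
eef_rot: [-3.139, 0.0, -3.12]
wrist_force: [0.7, 0.1, 0.2]
finger_gap: 23.8
```

```bash
python3 -m inch '{"grip":[-0.5,-0.5,-0.5,-0.5,-0.5,-0.5],"travel":[[0,0,2],[0,0,6],[0,0,11],[2,-2,16],[4,-4,20],[4,-4,20]],"turn":[[0,0,0],[0,0,0],[0,0,0],[0,0,0],[0,0,0],[0,0,0]]}'; python3 pegs.py wrist w_tray4; python3 -c "
from h import *
snap('top','top4'); im,d,c=snap('top'); crop(im,100,215,330,320,3.4,'traytop4')"
```

```text
clock: 26.62
eef_pos: [533.1, 307.4, 216.4]
eef_rot: [3.141, 0.006, -3.122]
wrist_force: [-0.2, 0.2, -0.6]
finger_gap: 23.7
26.62 [533.1 307.4 216.4] [ 179.96    0.36 -178.87] F [-0.2  0.2 -0.6] gap 23.7 q6 [ 0.46  0.44  1.31 -0.    1.39 -1.13]
ebony mid 487.6 401.6 tipdir 1.6 len 143.6 14.9 ends 9.9 14.4 box [417  75  26 165]
padauk mid 490.5 348.3 tipdir 1.1 len 128.0 12.4 ends 7.7 11.5 box [361  87  18 147]
holly mid 808.7 4.6 tipdir 166.5 len 66.8 7.7 ends 4.2 7.0 box [ 35 425  11  50]
```

View pics/w_tray4.png

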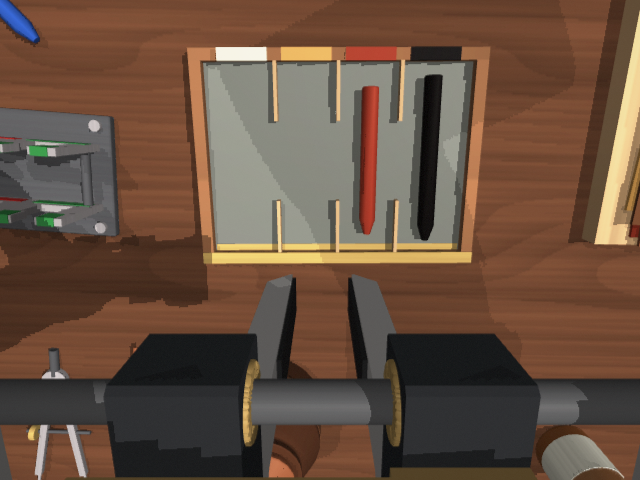

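View pics/top4.png

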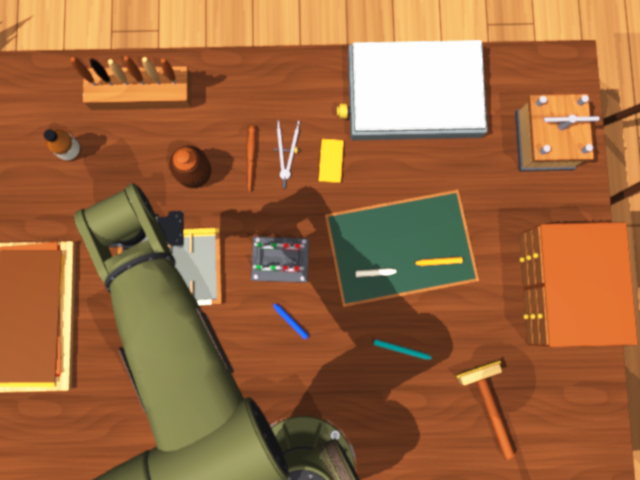

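Both pegs lie properly in their lanes: padauk (368,160), ebony (430,158), tips to the brass. Next is satinwood at (440,262) in the top view, still there.

```bash
python3 -m inch '{"grip":[-0.2,-0.2,-0.2,-0.2,-0.2,-0.2,-0.2,-0.2,-0.2,-0.2],"travel":[[0,-4,1],[0,-10,2],[0,-16,2],[0,-22,2],[-1,-28,2],[-1,-34,2],[-2,-40,2],[-2,-46,2],[-3,-52,2],[-3,-58,2]],"turn":[[0,0,-8],[0,0,-17],[0,0,-26],[0,0,-35],[0,0,-44],[0,0,-53],[0,0,-62],[0,0,-71],[0,0,-80],[0,0,-89]]}'
python3 -m inch '{"grip":[-0.2,-0.2,-0.2,-0.2,-0.2],"travel":[[-0.5,-6,0],[-0.5,-12,0],[-0.5,-13,0],[-0.5,-13,0],[-0.5,-13,0]],"turn":[[0,0,0],[0,0,0],[0,0,0],[0,0,0],[0,0,0]]}'
python3 pegs.py wrist w_board3
```

```text
clock: 28.02
eef_pos: [499.8, -272.7, 230.3]
eef_rot: [-3.138, -0.002, 1.606]
wrist_force: [0.8, 0.0, 0.3]
finger_gap: 37.5
clock: 28.65
eef_pos: [495.3, -401.0, 230.3]
eef_rot: [-3.137, -0.003, 1.607]
wrist_force: [0.1, 0.5, 0.6]
finger_gap: 37.5
28.65 [ 495.3 -401.   230.3] [-1.7976e+02 -1.5000e-01  9.2100e+01] F [0.1 0.5 0.6] gap 37.5 q6 [-0.74  0.49  1.21 -0.    1.45 -0.77]
satinwood mid 486.5 -349.4 tipdir -88.5 len 114.3 5.0 ends 3.9 4.4 box [313  86   7 129]
satinwood mid 492.5 -349.2 tipdir 92.6 len 114.4 5.2 ends 1.8 4.7 box [319  86   7 129]
```

View pics/w_board3.png

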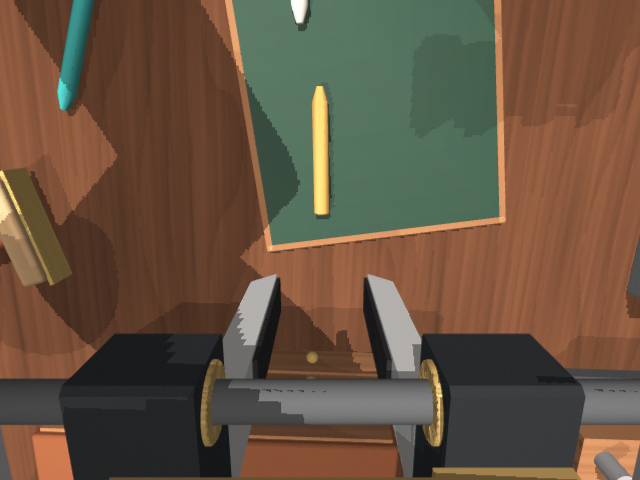

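Satinwood is at (320,150), tip at (320,88) towards +y. Detected as two halves, so the middle is (489.5, −349.3). Grasping.

```bash
python3 -m inch '{"grip":[-0.2,-0.2,-0.2,-0.2,-0.2,-0.2,-0.2],"travel":[[-0.3,2.5,-4],[-0.6,5.2,-9],[-0.6,5.2,-14],[-0.6,5.2,-18],[-0.6,5.2,-18],[-0.6,5.2,-18],[-0.6,5.2,-18]],"turn":[[0,0,0.5],[0,0,0.5],[0,0,0.5],[0,0,0.5],[0,0,0.5],[0,0,0.5],[0,0,0.5]]}'
```

```text
clock: 29.58
eef_pos: [490.2, -349.6, 52.6]
eef_rot: [-3.14, -0.0, 1.617]
wrist_force: [0.2, -0.2, -0.5]
finger_gap: 37.4
```

```bash
python3 -m inch '{"grip":[-0.2,-0.2,-0.2,-0.2,-1,-1,-1,-1],"travel":[[-0.06,0,-2.5],[-0.06,0,-4],[-0.06,0,-4.4],[-0.06,0,-4.4],[-0.06,0,-4.4],[-0.06,0,-4.4],[-0.06,0,-4.4],[-0.06,0,-4.4]],"turn":[[0,0,0],[0,0,0],[0,0,0],[0,0,0],[0,0,0],[0,0,0],[0,0,0],[0,0,0]]}' 40
```

```text
clock: 30.58
eef_pos: [489.7, -349.6, 8.9]
eef_rot: [-3.14, 0.0, 1.617]
wrist_force: [0.8, 0.6, 3.5]
finger_gap: 13.4
```

```bash
python3 -m inch '{"grip":[-1,-1,-1,-1,-1,-1,-1,-1,-1,-1],"travel":[[0,0,3],[0,0,8],[0,4,13],[0.3,9,15],[0.5,14,15],[0.8,19,15],[1,24,15],[1.2,29,15],[1.5,34,15],[1.7,38,15]],"turn":[[0,0,0],[0,0,-6],[0,0,-15],[0,0,-25],[0,0,-35],[0,0,-45],[0,0,-55],[0,0,-65],[0,0,-75],[0,0,-85]]}'
python3 -m inch '{"grip":[-1,-1,-1,-1],"travel":[[0,2,-1],[0,2.7,-3],[0,2.7,-4],[0,2.7,-4]],"turn":[[0,0,-8],[0,0,-11],[0,0,-11],[0,0,-11]]}'; python3 align.py w_sa1
```

```text
clock: 31.82
eef_pos: [506.6, 32.2, 159.1]
eef_rot: [-3.14, -0.0, 0.128]
wrist_force: [0.2, -1.0, -0.4]
finger_gap: 13.3
clock: 32.33
eef_pos: [506.3, 58.8, 118.7]
eef_rot: [-3.141, 0.001, -0.063]
wrist_force: [-0.2, -0.6, 0.4]
finger_gap: 13.5
32.33 [506.3  58.8 118.7] [-1.7994e+02  6.0000e-02 -3.6200e+00] F [-0.2 -0.6  0.4] gap 13.5 q6 [0.04 0.3  1.73 0.   1.11 1.68]
held a-range -15.0 57.7 top dz med 9.49
 at 18 b mid 0.08 w 13.7 z 130.0
 at 28 b mid -0.15 w 14.0 z 130.0
 at 38 b mid -0.16 w 13.7 z 129.9
g [244 208  26  15] [535.5  92.1  74.9] a 27.0 b 35.08 b ext 28.5 41.4
g [249 299  24  16] [482.2  95.5  74.6] a -26.4 b 35.11 b ext 28.5 41.1
r [363 207  25  15] [532.   28.2  75. ] a 27.5 b -28.9 b ext -35.4 -22.3
r [412 207  26  15] [530.3   1.4  75. ] a 27.6 b -55.8 b ext -62.3 -49.3
r [371 299  13  15] [478.6  28.2  74.5] a -25.7 b -32.29 b ext -35.5 -28.5
r [408 298  24  16] [476.9   4.5  74.7] a -25.9 b -56.09 b ext -62.5 -49.5
```

View pics/w_sa1.png

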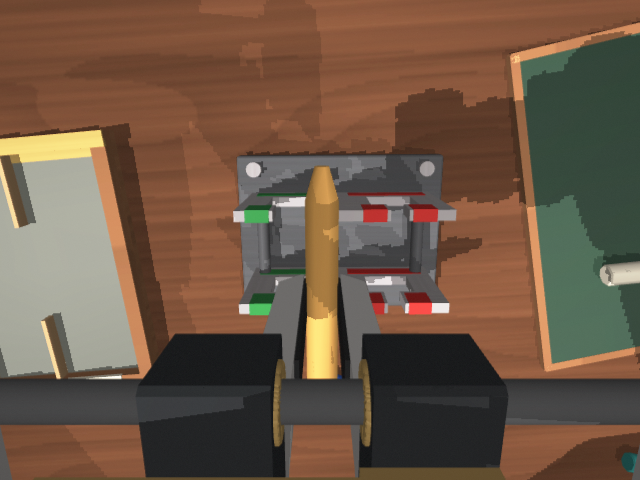

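Satinwood is held level, tip at (322,170), but 17.4 mm short in y. I shift first, then descend.

```bash
python3 -m inch '{"grip":[-1,-1,-1,-1],"travel":[[0.05,1,0],[0.06,1.72,0],[0.06,1.72,0],[0.06,1.72,0]],"turn":[[0,0,0.3],[0,0,0.3],[0,0,0.3],[0,0,0.3]]}'; python3 align.py w_sa2 | head -8
```

```text
clock: 32.88
eef_pos: [507.3, 76.0, 119.4]
eef_rot: [-3.14, -0.0, -0.058]
wrist_force: [-0.5, -0.2, -0.0]
finger_gap: 13.5
32.88 [507.3  76.  119.4] [-1.7993e+02 -1.0000e-02 -3.3300e+00] F [-0.5 -0.2 -0. ] gap 13.5 q6 [0.08 0.31 1.72 0.   1.11 1.7 ]
held a-range -14.9 57.6 top dz med 9.53
 at 18 b mid 0.06 w 13.7 z 130.8
 at 28 b mid -0.16 w 13.9 z 130.7
 at 38 b mid -0.18 w 13.8 z 130.6
g [277 207  24  15] [535.6  92.   74.9] a 27.3 b 17.65 b ext 11.4 24.0
g [341 207  25  15] [533.6  57.2  74.9] a 27.3 b -17.26 b ext -23.6 -10.8
r [394 207  26  15] [531.9  28.3  75. ] a 27.3 b -46.17 b ext -52.7 -39.5
```

```bash
python3 -m inch '{"grip":[-1,-1,-1,-1,-1,-1,-1,-1],"travel":[[0,0.02,-2],[0,0.02,-3.5],[0,0.02,-4.5],[0,0.02,-5.5],[0,0.02,-6.5],[0,0.02,-7.5],[0,0.02,-8.2],[0,0.02,-8.2]],"turn":[[0,0,0],[0,0,0],[0,0,0],[0,0,0],[0,0,0],[0,0,0],[0,0,0],[0,0,0]]}'
python3 align.py w_sa3 | head -5
python3 -m inch '{"grip":[-1,-1,-1,-1,-1,-1,-1,-1,-1],"travel":[[0,0,2],[0,0,4],[0,0,6],[-0.1,-2,6],[-0.3,-5,6],[-0.34,-6,6],[-0.34,-6,4.2],[-0.34,-6,4.1],[-0.34,-6,4.1]],"turn":[[0,0,0],[0,0,0],[0,0,0],[0,0,0],[0,0,0],[0,0,0],[0,0,0],[0,0,0],[0,0,0]]}'
python3 align.py w_sa4
```

```text
clock: 33.92
eef_pos: [507.0, 76.1, 36.9]
eef_rot: [-3.141, 0.001, -0.058]
wrist_force: [-0.2, -0.2, 0.7]
finger_gap: 13.0
33.92 [507.   76.1  36.9] [-1.7994e+02  4.0000e-02 -3.3400e+00] F [-0.2 -0.2  0.7] gap 13.0 q6 [0.08 0.43 1.78 0.   0.93 1.71]
held a-range -14.5 57.7 top dz med 9.32
 at 18 b mid 0.29 w 28.2 z 48.1
 at 28 b mid 0.0 w 30.0 z 51.4
 at 38 b mid -0.19 w 13.8 z 48.1
clock: 35.1
eef_pos: [504.1, 16.5, 78.8]
eef_rot: [-3.14, -0.0, -0.058]
wrist_force: [1.0, -0.5, -0.4]
finger_gap: 13.4
35.1 [504.1  16.5  78.8] [-1.7993e+02 -2.0000e-02 -3.3200e+00] F [ 1.  -0.5 -0.4] gap 13.4 q6 [-0.04  0.35  1.78  0.    1.02  1.59]
held a-range -14.3 57.6 top dz med 9.03
 at 18 b mid 0.04 w 29.7 z 90.1
 at 28 b mid 0.01 w 29.7 z 90.0
 at 38 b mid -0.19 w 13.7 z 90.0
g [133 224  33  18] [535.7  92.   74.8] a 27.2 b 77.22 b ext 70.4 83.8
g [212 224  31  18] [533.7  57.1  74.9] a 27.2 b 42.3 b ext 35.7 48.8
g [146 331  31  20] [482.6  96.1  74.4] a -26.1 b 78.23 b ext 70.8 84.0
g [229 331  19   3] [482.7  58.3  71. ] a -23.8 b 40.52 b ext 36.0 44.8
r [277 224  28  18] [532.1  28.4  74.9] a 27.2 b 13.53 b ext 7.6 19.8
r [339 224  28  18] [530.5   1.   74.8] a 27.2 b -13.87 b ext -20.0 -7.9
```

```bash
python3 -m inch '{"grip":[-1,-1,-1,-1],"travel":[[0,0,-0.2],[0,0,-0.35],[0,0,-0.38],[0,0,-0.38]],"turn":[[0,0,0],[0,0,0],[0,0,0],[0,0,0]]}'
```

```text
clock: 35.65
eef_pos: [504.4, 16.5, 75.3]
eef_rot: [-3.14, -0.001, -0.058]
wrist_force: [-0.1, 0.8, 3.0]
finger_gap: 13.3
```

```bash
python3 -m inch '{"grip":[-1,-1,-1,-1,-1,-1,-1],"travel":[[0,0,-0.09],[0,0,-0.09],[0,0,-0.09],[0,0,-0.09],[0,0,-0.09],[0,0,-0.09],[0,0,-0.09]],"turn":[[0,0,0],[0,0,0],[0,0,0],[0,0,0],[0,0,0],[0,0,0],[0,0,0]]}'; python3 align.py w_sa5 | head -5
```

```text
clock: 36.52
eef_pos: [504.5, 16.5, 75.1]
eef_rot: [-3.14, -0.002, -0.058]
wrist_force: [-2.8, 0.4, 9.7]
finger_gap: 13.4
36.52 [504.5  16.5  75.1] [-1.7993e+02 -1.0000e-01 -3.3200e+00] F [-2.8  0.4  9.7] gap 13.4 q6 [-0.04  0.35  1.78  0.    1.01  1.59]
held a-range -14.7 57.5 top dz med 8.97
 at 18 b mid 0.03 w 29.9 z 86.3
 at 28 b mid 0.04 w 29.9 z 86.3
 at 38 b mid -0.17 w 13.8 z 86.2
```

9.7 N is close to the upper limit, so I ease off a little and hold again for a clean trial.

```bash
python3 -m inch '{"grip":[-1,-1,-1,-1,-1,-1,-1],"travel":[[0,0,-0.045],[0,0,-0.045],[0,0,-0.045],[0,0,-0.045],[0,0,-0.045],[0,0,-0.045],[0,0,-0.045]],"turn":[[0,0,0],[0,0,0],[0,0,0],[0,0,0],[0,0,0],[0,0,0],[0,0,0]]}'
```

```text
clock: 37.45
eef_pos: [504.6, 16.5, 75.1]
eef_rot: [-3.14, -0.002, -0.058]
wrist_force: [-3.5, 1.0, 8.4]
finger_gap: 13.3
```

```bash
python3 -m inch '{"grip":[-1,-1,-1,-1,-1,-1,-1,-1,-1,-1],"travel":[[0,0,3],[0,0,6],[0,5,8],[0,11,8],[0,17,8],[-1,23,7],[-1.4,27,4],[-1.45,27.7,0],[-1.45,27.7,-2.5],[-1.45,27.7,-2.5]],"turn":[[0,0,0],[0,0,0],[0,0,0],[0,0,1],[0,0,2],[0,0,4],[0,0,4.6],[0,0,4.6],[0,0,4.6],[0,0,4.6]]}'; python3 align.py w_sa6| head -5
```

```text
clock: 38.7
eef_pos: [489.0, 293.0, 48.3]
eef_rot: [3.141, 0.002, 0.023]
wrist_force: [-0.4, -0.5, -0.3]
finger_gap: 13.5
38.7 [489.  293.   48.3] [1.7998e+02 9.0000e-02 1.2900e+00] F [-0.4 -0.5 -0.3] gap 13.5 q6 [0.48 0.52 1.61 0.   1.02 2.02]
held a-range -15.0 57.6 top dz med 9.49
 at 18 b mid 0.1 w 13.7 z 59.6
 at 28 b mid -0.1 w 14.0 z 59.6
 at 38 b mid -0.11 w 13.7 z 59.4
```

View pics/w_sa6.png

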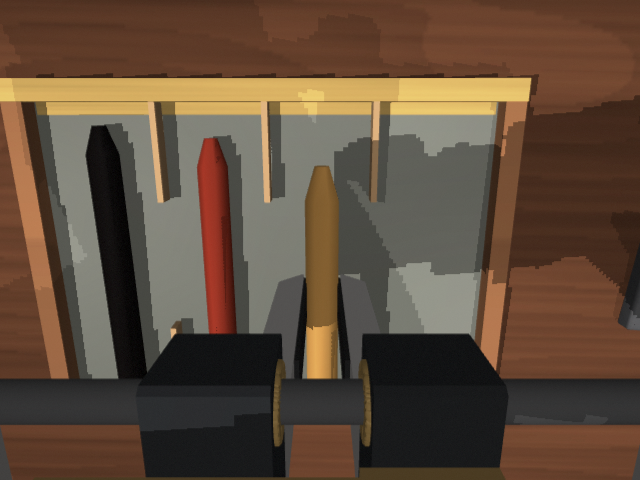

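Satinwood is over its lane, third from the left, tip to the brass. Lowering.

```bash
python3 -m inch '{"grip":[-1,-1,-1,-1,-1],"travel":[[0.1,0.07,-2],[0.1,0.07,-3.3],[0.1,0.07,-3.9],[0.1,0.07,-3.9],[0.1,0.07,-3.9]],"turn":[[0,0,0],[0,0,0],[0,0,0],[0,0,0],[0,0,0]]}'
```

```text
clock: 39.38
eef_pos: [491.1, 294.1, 11.3]
eef_rot: [-3.141, -0.001, 0.022]
wrist_force: [0.8, 0.8, -0.1]
finger_gap: 13.2
```

```bash
python3 -m inch '{"grip":[-1,-1],"travel":[[0,0,-0.22],[0,0,-0.22]],"turn":[[0,0,0],[0,0,0]]}'
python3 -m inch '{"grip":[-0.5,-0.5,-0.5,-0.5,-0.5,-0.5,-0.5,-0.5],"travel":[[0,0,0],[0,0,0],[0,0,0],[0,0,2],[0,0,6],[0,0,11],[-2,-2,16],[-4,-4,20]],"turn":[[0,0,0],[0,0,0],[0,0,0],[0,0,0],[0,0,0],[0,0,0],[0,0,0],[0,0,0]]}'; python3 pegs.py wrist w_tray5;  python3 -c "
from h import *
snap('top','top5')"
```

```text
clock: 39.62
eef_pos: [491.2, 294.2, 9.2]
eef_rot: [-3.14, -0.002, 0.022]
wrist_force: [-0.7, -0.5, 0.2]
finger_gap: 13.0
clock: 40.62
eef_pos: [450.7, 253.7, 211.1]
eef_rot: [-3.14, -0.003, 0.023]
wrist_force: [0.0, 0.5, -0.0]
finger_gap: 23.4
40.62 [450.7 253.7 211.1] [-1.7991e+02 -1.6000e-01  1.2900e+00] F [ 0.   0.5 -0. ] gap 23.4 q6 [0.44 0.22 1.61 0.   1.31 1.99]
ebony mid 487.7 401.6 tipdir 1.6 len 144.6 14.9 ends 9.7 13.9 box [139  79  33 168]
padauk mid 490.4 348.1 tipdir 1.2 len 128.5 12.7 ends 7.3 11.1 box [205  87  21 150]
satinwood mid 488.5 295.7 tipdir 0.7 len 107.1 5.0 ends 2.0 4.0 box [271 104   7 125]
```

View pics/w_tray5.png

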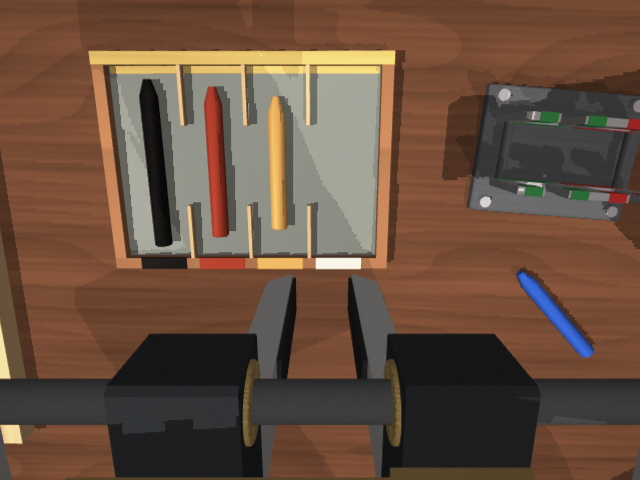

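View pics/top5.png

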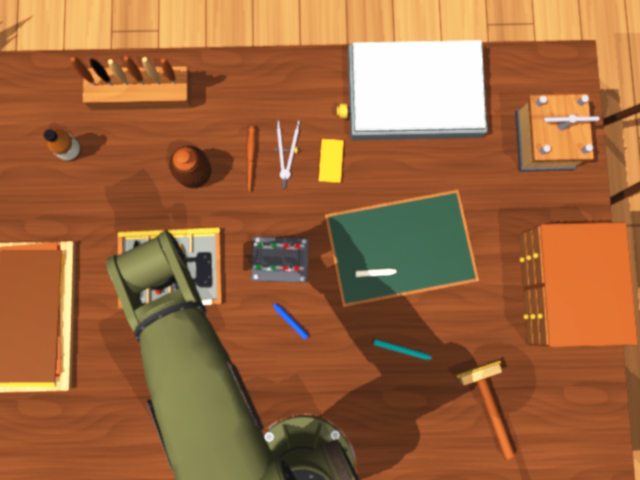

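Three are laid correctly; satinwood is at (278,165). Holly still lies on the board at (376,272) in the top view. Going for it.

```bash
python3 -m inch '{"grip":[-0.2,-0.2,-0.2,-0.2,-0.2,-0.2,-0.2,-0.2,-0.2,-0.2],"travel":[[0,-4,1],[0,-10,2],[0,-16,2],[0.5,-22,2],[1,-28,2],[1.5,-34,2],[2,-40,2],[2.5,-46,2],[3,-50,2],[3,-51,2]],"turn":[[0,0,8],[0,0,18],[0,0,28],[0,0,38],[0,0,48],[0,0,58],[0,0,68],[0,0,78],[0,0,86],[0,0,91.6]]}'
python3 -m inch '{"grip":[-0.2,-0.2],"travel":[[0,-0.5,0],[0,-0.5,0]],"turn":[[0,0,0],[0,0,0]]}'
python3 pegs.py wrist w_board4
```

```text
clock: 41.98
eef_pos: [481.2, -258.9, 232.7]
eef_rot: [-3.137, -0.009, 1.624]
wrist_force: [-0.2, 0.4, 0.1]
finger_gap: 37.5
clock: 42.22
eef_pos: [481.1, -263.4, 232.1]
eef_rot: [-3.136, -0.009, 1.621]
wrist_force: [-0.5, 0.9, 0.1]
finger_gap: 37.8
42.23 [ 481.1 -263.4  232.1] [-179.66   -0.54   92.88] F [-0.5  0.9  0.1] gap 37.8 q6 [-0.57  0.28  1.48  0.    1.39 -0.62]
holly mid 466.3 -190.9 tipdir -87.7 len 99.3 13.8 ends 10.3 13.3 box [304  71  16 114]
```

View pics/w_board4.png

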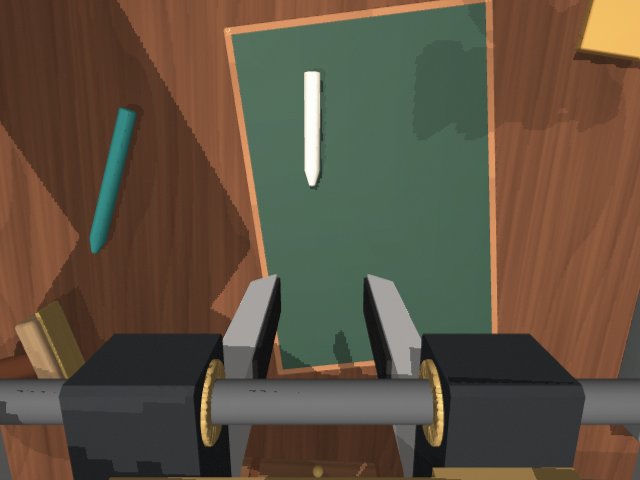

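Holly is at (312,128), tip at (313,185) towards −y. Grasping.

```bash
python3 -m inch '{"grip":[-0.2,-0.2,-0.2,-0.2,-0.2,-0.2,-0.2],"travel":[[-0.7,3,-4],[-1.5,7.2,-9],[-1.5,7.2,-14],[-1.5,7.2,-18],[-1.5,7.2,-18],[-1.5,7.2,-18],[-1.5,7.2,-18]],"turn":[[-0.5,0,-0.2],[-0.5,0,-0.2],[-0.5,0,-0.2],[-0.5,0,-0.2],[-0.5,0,-0.2],[-0.5,0,-0.2],[-0.5,0,-0.2]]}'
```

```text
clock: 43.15
eef_pos: [467.1, -191.2, 54.2]
eef_rot: [-3.138, 0.001, 1.619]
wrist_force: [0.3, 0.2, -0.4]
finger_gap: 37.7
```

```bash
python3 -m inch '{"grip":[-0.2,-0.2,-0.2,-0.2,-1,-1,-1,-1],"travel":[[-0.08,0,-2.5],[-0.08,0,-4.2],[-0.08,0,-4.6],[-0.08,0,-4.6],[-0.08,0,-4.6],[-0.08,0,-4.6],[-0.08,0,-4.6],[-0.08,0,-4.6]],"turn":[[0,0,0],[0,0,0],[0,0,0],[0,0,0],[0,0,0],[0,0,0],[0,0,0],[0,0,0]]}' 40
```

```text
clock: 44.15
eef_pos: [466.5, -191.3, 8.5]
eef_rot: [-3.139, 0.001, 1.619]
wrist_force: [-0.6, 1.3, 4.1]
finger_gap: 13.4
```

```bash
python3 -m inch '{"grip":[-1,-1,-1,-1,-1,-1,-1,-1,-1,-1],"travel":[[0,0,3],[0,0,8],[0.5,4,12],[1,9,14],[1.5,14,14],[2,19,13],[3,23,13],[4,26,12],[4.04,26.75,11.1],[4.04,26.75,11.1]],"turn":[[0,0,0],[0,0,8],[0,0,18],[0,0,28],[0,0,38],[0,0,48],[0,0,58],[0,0,68],[0,0,78],[0,0,83.9]]}'
python3 -m inch '{"grip":[-1,-1],"travel":[[0,0,0],[0,0,0]],"turn":[[0,0,0],[0,0,0]]}'
python3 align.py w_ho1
```

```text
clock: 45.4
eef_pos: [506.5, 76.9, 118.6]
eef_rot: [-3.138, -0.0, 3.089]
wrist_force: [-0.7, -0.3, 0.0]
finger_gap: 13.4
clock: 45.65
eef_pos: [506.4, 76.8, 118.7]
eef_rot: [-3.139, -0.0, 3.086]
wrist_force: [-0.0, 0.6, -0.7]
finger_gap: 13.1
45.65 [506.4  76.8 118.7] [-1.7982e+02 -2.0000e-02  1.7683e+02] F [-0.   0.6 -0.7] gap 13.1 q6 [ 0.08  0.31  1.72 -0.    1.11 -1.43]
held a-range -13.3 51.2 top dz med 10.42
 at 18 b mid 0.32 w 14.1 z 130.5
 at 28 b mid 0.28 w 13.9 z 130.4
 at 38 b mid 0.29 w 13.8 z 130.5
g [277 210  25  15] [478.4  60.3  75. ] a 27.0 b 18.1 b ext 11.7 24.6
g [342 210  24  15] [480.4  95.2  75. ] a 27.0 b -16.89 b ext -23.2 -10.5
r [173 210  27  15] [475.3   4.5  75. ] a 27.1 b 73.91 b ext 67.4 80.7
r [223 210  26  15] [476.8  31.4  75. ] a 27.1 b 46.98 b ext 40.5 53.6
r [182 301  24  16] [528.8   1.4  74.7] a -26.5 b 74.11 b ext 67.5 80.3
r [229 301  24  16] [530.4  28.4  74.7] a -26.6 b 47.08 b ext 40.6 53.5
```

View pics/w_ho1.png

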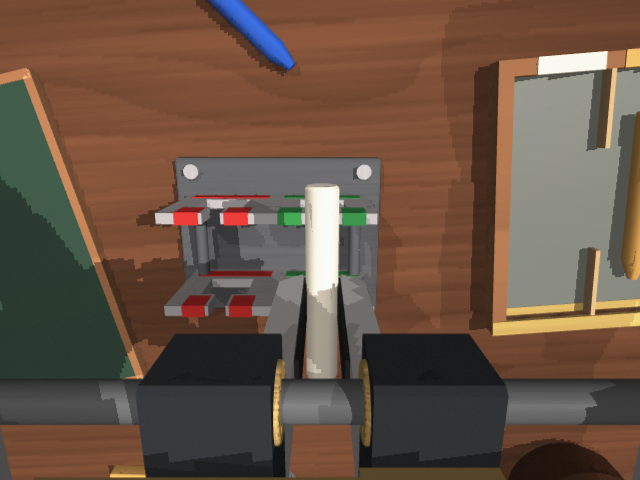

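```bash
python3 -m inch '{"grip":[-1,-1,-1,-1,-1,-1,-1,-1],"travel":[[0.05,-0.04,-2],[0.05,-0.04,-3.5],[0.05,-0.04,-4.5],[0.05,-0.04,-5.5],[0.05,-0.04,-6.5],[0.05,-0.04,-7.5],[0.05,-0.04,-8.1],[0.05,-0.04,-8.1]],"turn":[[0,0,0],[0,0,0],[0,0,0],[0,0,0],[0,0,0],[0,0,0],[0,0,0],[0,0,0]]}'
python3 align.py w_ho2 | head -5
python3 -m inch '{"grip":[-1,-1,-1,-1,-1,-1,-1,-1,-1],"travel":[[0,0,2],[0,0,4],[0,0,6],[-0.1,-2,6],[-0.3,-5,6],[-0.34,-6,6],[-0.34,-6,4.2],[-0.34,-6,4.1],[-0.34,-6,4.1]],"turn":[[0,0,0],[0,0,0],[0,0,0],[0,0,0],[0,0,0],[0,0,0],[0,0,0],[0,0,0],[0,0,0]]}'
python3 align.py w_ho3
```

```text
clock: 46.7
eef_pos: [506.8, 76.4, 37.3]
eef_rot: [-3.138, -0.001, 3.086]
wrist_force: [-1.0, 0.7, 0.3]
finger_gap: 13.2
46.7 [506.8  76.4  37.3] [-1.7982e+02 -6.0000e-02  1.7684e+02] F [-1.   0.7  0.3] gap 13.2 q6 [ 0.08  0.43  1.78 -0.    0.94 -1.43]
held a-range -13.1 51.1 top dz med 10.28
 at 18 b mid 0.16 w 28.2 z 49.1
 at 28 b mid -0.01 w 30.0 z 55.9
 at 38 b mid 0.27 w 13.8 z 49.2
clock: 47.88
eef_pos: [503.8, 16.7, 79.2]
eef_rot: [-3.139, -0.0, 3.087]
wrist_force: [0.1, -0.5, -0.5]
finger_gap: 13.3
47.88 [503.8  16.7  79.2] [-179.82   -0.    176.86] F [ 0.1 -0.5 -0.5] gap 13.3 q6 [-0.04  0.35  1.78 -0.    1.02 -1.55]
held a-range -13.4 51.1 top dz med 9.93
 at 18 b mid 0.14 w 29.7 z 90.8
 at 28 b mid -0.03 w 29.9 z 90.9
 at 38 b mid 0.27 w 13.7 z 91.0
g [400 224  32  19] [478.4  60.3  74.9] a 27.8 b -42.06 b ext -48.8 -35.5
g [477 225  33  19] [480.6  95.2  74.8] a 27.5 b -77.03 b ext -83.9 -70.3
g [469 332  28  20] [533.6  93.4  74.4] a -25.6 b -78.19 b ext -83.8 -71.5
r [277 225  28  18] [475.3   4.1  74.9] a 27.8 b 14.17 b ext 8.1 20.3
r [339 225  28  18] [476.8  31.6  74.9] a 27.8 b -13.35 b ext -19.5 -7.4
```

Through go (axis 33 mm below). Now press on the no-go gap.

```bash
python3 -m inch '{"grip":[-1,-1,-1,-1],"travel":[[0,0,-0.2],[0,0,-0.4],[0,0,-0.46],[0,0,-0.46]],"turn":[[0,0,0],[0,0,0],[0,0,0],[0,0,0]]}'
```

```text
clock: 48.42
eef_pos: [504.1, 16.7, 74.9]
eef_rot: [-3.138, 0.001, 3.087]
wrist_force: [-0.3, -0.4, 3.6]
finger_gap: 13.4
```

```bash
python3 -m inch '{"grip":[-1,-1,-1,-1,-1,-1,-1],"travel":[[0,0,-0.06],[0,0,-0.06],[0,0,-0.06],[0,0,-0.06],[0,0,-0.06],[0,0,-0.06],[0,0,-0.06]],"turn":[[0,0,0],[0,0,0],[0,0,0],[0,0,0],[0,0,0],[0,0,0],[0,0,0]]}'; python3 align.py w_ho4 | head -5
```

```text
clock: 49.3
eef_pos: [504.2, 16.6, 74.8]
eef_rot: [-3.138, 0.001, 3.087]
wrist_force: [-2.4, -0.9, 7.1]
finger_gap: 13.3
49.3 [504.2  16.6  74.8] [-1.7982e+02  7.0000e-02  1.7686e+02] F [-2.4 -0.9  7.1] gap 13.3 q6 [-0.04  0.35  1.78 -0.    1.01 -1.55]
held a-range -13.5 51.2 top dz med 9.81
 at 18 b mid 0.02 w 29.9 z 86.4
 at 28 b mid 0.07 w 29.8 z 86.4
 at 38 b mid 0.29 w 13.7 z 86.6
```

No-go stopped it at 7.1 N. To the holly lane.

```bash
python3 -m inch '{"grip":[-1,-1,-1,-1,-1,-1,-1,-1,-1,-1],"travel":[[0,0,3],[0,0,6],[0,5,8],[0,11,8],[-0.5,17,7],[-1,21,4],[-1.2,22.3,0],[-1.2,22.3,-2.5],[-1.2,22.3,-2.5],[-1.2,22.3,-2.5]],"turn":[[0,0,0],[0,0,0],[0,0,1],[0,0,2],[0,0,3],[0,0,4.4],[0,0,4.4],[0,0,4.4],[0,0,4.4],[0,0,4.4]]}'; python3 align.py w_ho5| head -5
```

```text
clock: 50.6
eef_pos: [492.7, 239.7, 50.8]
eef_rot: [-3.139, 0.002, -3.12]
wrist_force: [-0.1, 0.3, 0.0]
finger_gap: 13.3
50.6 [492.7 239.7  50.8] [-1.7985e+02  1.3000e-01 -1.7876e+02] F [-0.1  0.3  0. ] gap 13.3 q6 [ 0.39  0.47  1.67 -0.    1.   -1.2 ]
held a-range -13.4 51.2 top dz med 10.34
 at 18 b mid 0.28 w 14.1 z 62.5
 at 28 b mid 0.27 w 14.0 z 62.5
 at 38 b mid 0.25 w 13.7 z 62.6
```

View pics/w_ho5.png

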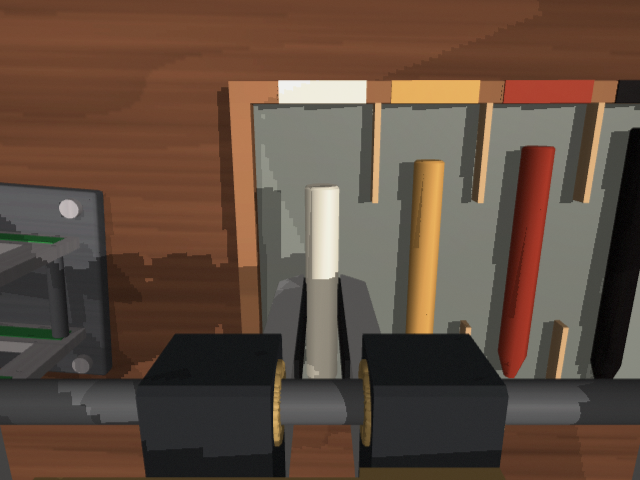

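Holly is over its own lane (white plaque at (322,92)), blunt end to the plaque.

```bash
python3 -m inch '{"grip":[-1,-1,-1,-1,-1],"travel":[[0,0,-2],[0,0,-3.5],[0,0,-4.22],[0,0,-4.22],[0,0,-4.22]],"turn":[[0,0,0],[0,0,0],[0,0,0],[0,0,0],[0,0,0]]}'
```

```text
clock: 51.28
eef_pos: [493.1, 239.7, 9.2]
eef_rot: [-3.139, 0.003, -3.12]
wrist_force: [0.8, 0.3, -0.5]
finger_gap: 13.4
```

```bash
python3 -m inch '{"grip":[-1,-1,-0.5,-0.5,-0.5,-0.5,-0.5,-0.5,-0.5,-0.5],"travel":[[0,0,-0.08],[0,0,-0.08],[0,0,-0.08],[0,0,-0.08],[0,0,-0.08],[0,0,2],[0,0,6],[0,0,11],[2,-2,16],[4,-4,20]],"turn":[[0,0,0],[0,0,0],[0,0,0],[0,0,0],[0,0,0],[0,0,0],[0,0,0],[0,0,0],[0,0,0],[0,0,0]]}'; python3 -m inch '{"grip":[-0.5,-0.5,-0.5,-0.5],"travel":[[3,-4,2],[4,-8,4],[4,-8,4],[4,-8,4]],"turn":[[0,0,0],[0,0,0],[0,0,0],[0,0,0]]}'; python3 pegs.py wrist w_tray6;  python3 -c "
from h import *
snap('top','top6');snap('scene','scene6')"
```

```text
clock: 52.52
eef_pos: [533.5, 199.4, 211.6]
eef_rot: [-3.14, 0.005, -3.119]
wrist_force: [0.6, 0.0, 0.4]
finger_gap: 23.6
clock: 53.02
eef_pos: [573.2, 119.8, 251.0]
eef_rot: [-3.14, 0.004, -3.119]
wrist_force: [0.0, 0.5, -0.6]
finger_gap: 23.5
53.02 [573.2 119.8 251. ] [-179.9     0.23 -178.73] F [ 0.   0.5 -0.6] gap 23.5 q6 [ 0.14  0.35  1.35 -0.    1.44 -1.45]
ebony mid 487.9 401.2 tipdir -178.1 len 144.2 16.3 ends 8.9 10.6 box [602  37  38 160]
ebony mid 489.0 47.1 tipdir 88.0 len 111.7 15.7 ends 8.9 15.7 box [186 102 122  19]
padauk mid 490.8 347.9 tipdir 1.0 len 128.2 13.0 ends 7.5 12.2 box [552  49  32 142]
satinwood mid 489.5 296.1 tipdir 0.3 len 109.5 5.9 ends 3.4 4.1 box [505  57  17 122]
holly mid 481.1 258.8 tipdir 3.2 len 103.0 17.0 ends 10.4 13.3 box [462  52  20 114]
```

View pics/w_tray6.png

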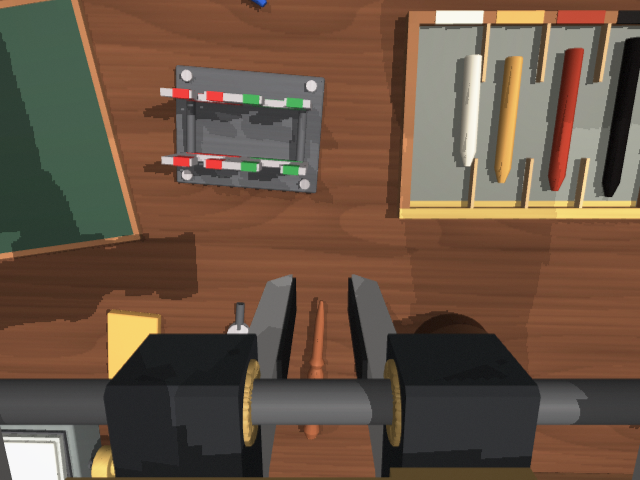

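View pics/scene6.png

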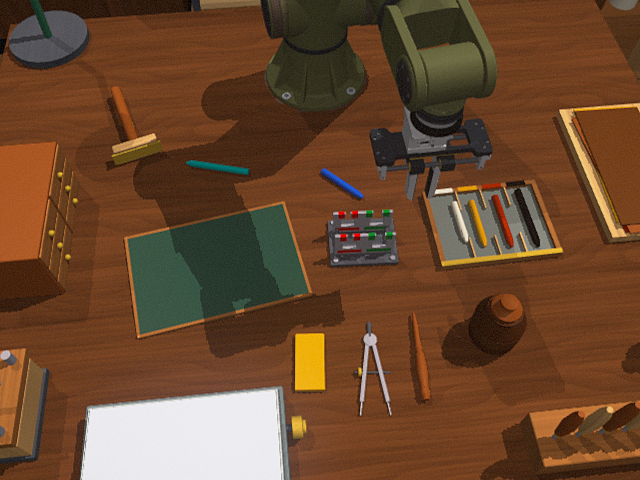

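Holly has been knocked aside after release: it now lies at (471,110), about 19 mm off lane centre and skewed against the divider. I'll look closer and put it right.

```bash
python3 -m inch '{"grip":[-0.57,-0.57,-0.57,-0.57,-0.57,-0.57],"travel":[[-1,4,-1],[-2.5,10,-4],[-3,13,-6],[-3,13,-6],[-3,13,-6],[-3,13,-6]],"turn":[[0,0,-3],[0,0,-3],[0,0,-3],[0,0,-3],[0,0,-3],[0,0,-3]]}'; python3 - <<'E'
from h import *
import pegs
im,o=pegs.find("wrist","w_ho6")
im,d,c=snap("wrist"); W=world(c,d)
st()
hsv=cv2.cvtColor(im,cv2.COLOR_RGB2HSV)
m=(hsv[...,1]<50)&(hsv[...,2]>130)&(W[...,2]>14)&(W[...,2]<40)&(abs(W[...,0]-485)<60)&(abs(W[...,1]-250)<30)
P=W[m]
for x in range(430,540,10):
    q=P[abs(P[:,0]-x)<5]
    if len(q)>5: print(x,len(q),"y",q[:,1].min().round(1),q[:,1].max().round(1),"z",np.percentile(q[:,2],90).round(1))
E
```

```text
clock: 53.92
eef_pos: [543.6, 249.6, 191.8]
eef_rot: [-3.14, 0.005, 3.112]
wrist_force: [0.4, -1.2, -0.3]
finger_gap: 20.5
ebony mid 487.8 401.4 tipdir 1.6 len 144.2 15.9 ends 11.0 14.9 box [492  48  28 181]
padauk mid 490.7 348.5 tipdir 0.8 len 128.8 12.6 ends 7.6 11.3 box [432  65  18 161]
satinwood mid 485.2 296.2 tipdir 1.9 len 100.3 4.4 ends 1.3 2.9 box [374  79   6 127]
holly mid 482.9 257.7 tipdir 2.8 len 100.0 13.3 ends 8.7 12.7 box [317  78  24 125]
54.02 [543.5 249.6 191.6] [-179.91    0.27  178.29] F [ 0.9 -0.5 -1. ] gap 20.3 q6 [ 0.37  0.42  1.4  -0.    1.32 -1.17]
430 46 y 247.8 261.3 z 20.4
440 214 y 249.1 261.9 z 20.4
450 224 y 249.0 262.5 z 20.5
460 211 y 249.5 263.1 z 20.4
470 205 y 250.0 263.7 z 20.3
480 201 y 251.1 264.2 z 20.6
490 207 y 251.0 264.2 z 20.4
500 196 y 251.5 264.8 z 20.4
510 196 y 252.0 265.5 z 20.4
520 169 y 252.6 265.3 z 20.1
530 75 y 254.9 264.3 z 17.7
```

View pics/w_ho6.png

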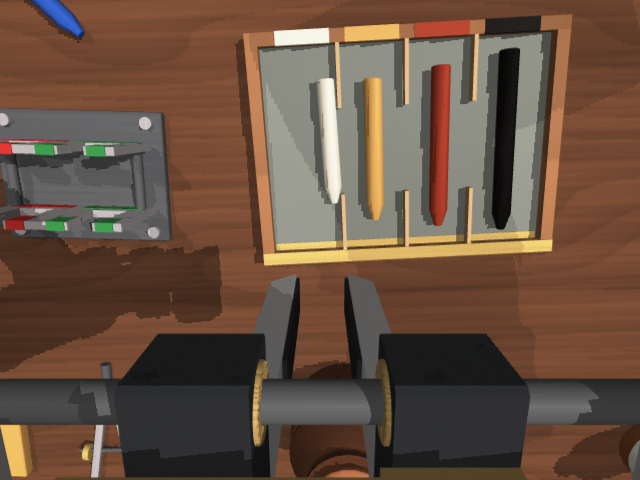

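Holly lies flat in its lane (top z 20.4) at (482.5, 257.4), direction 2.8°. I'll re-grasp it and recentre.

```bash
python3 -m inch '{"grip":[-0.57,-0.57,-0.57,-0.57,-0.57,-0.57],"travel":[[-3,0.4,-3],[-6,0.8,-8],[-6,0.8,-13],[-6,0.8,-14.5],[-6,0.8,-14.5],[-6,0.8,-14.5]],"turn":[[0,0,4.5],[0,0,4.5],[0,0,4.5],[0,0,4.5],[0,0,4.5],[0,0,4.5]]}'; python3 - <<'E'
from h import *
st(); im,d,c=snap("wrist","w_ho7"); W=world(c,d); hsv=cv2.cvtColor(im,cv2.COLOR_RGB2HSV)
for nm,m in (("ho",(hsv[...,1]<60)&(hsv[...,2]>110)&(W[...,2]>16)&(W[...,2]<24)),("sa",(hsv[...,0]>12)&(hsv[...,0]<30)&(hsv[...,1]>120)&(W[...,2]>17)&(W[...,2]<24)&(W[...,0]<540))):
    P=W[m&(abs(W[...,0]-470)<45)&(W[...,1]>240)&(W[...,1]<310)]
    for x in (440,450,460,470,480):
        q=P[abs(P[:,0]-x)<4]
        if len(q)>5: print(nm,x,"y",q[:,1].min().round(1),q[:,1].max().round(1))
E
```

```text
clock: 54.78
eef_pos: [484.7, 257.9, 48.5]
eef_rot: [-3.141, 0.007, -3.093]
wrist_force: [-0.9, 0.2, -0.4]
finger_gap: 20.0
54.77 [484.7 257.9  48.5] [-179.97    0.42 -177.24] F [-0.9  0.2 -0.4] gap 20.0 q6 [ 0.42  0.48  1.68 -0.    0.98 -1.19]
ho 440 y 248.6 261.7
ho 450 y 249.0 262.5
ho 460 y 249.4 263.0
ho 470 y 249.7 263.6
ho 480 y 250.7 264.1
sa 440 y 285.4 298.4
sa 450 y 286.0 299.1
sa 460 y 285.8 299.1
sa 470 y 286.3 299.6
sa 480 y 286.9 300.0
```

View pics/w_ho7.png

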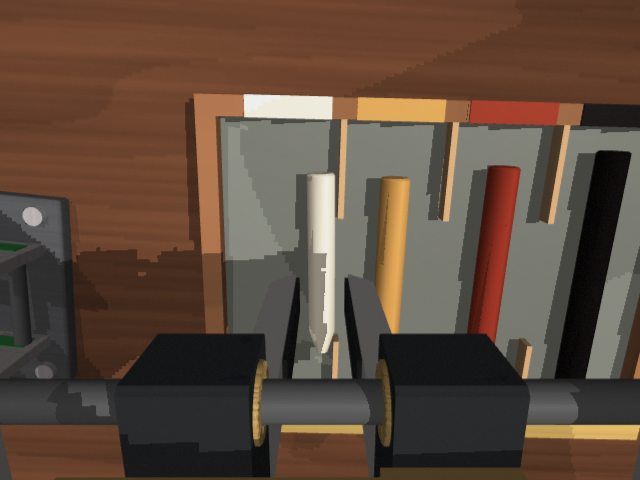

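Aligned over the peg. Descending and closing.

```bash
python3 -m inch '{"grip":[-0.57,-0.57,-0.57,-0.57,-1,-1,-1,-1],"travel":[[-0.15,-0.03,-2],[-0.15,-0.03,-3.4],[-0.15,-0.03,-3.95],[-0.15,-0.03,-3.95],[-0.15,-0.03,-3.95],[-0.15,-0.03,-3.95],[-0.15,-0.03,-3.95],[-0.15,-0.03,-3.95]],"turn":[[0,0,0],[0,0,0],[0,0,0],[0,0,0],[0,0,0],[0,0,0],[0,0,0],[0,0,0]]}' 30
```

```text
clock: 55.82
eef_pos: [483.4, 257.7, 9.4]
eef_rot: [-3.141, 0.008, -3.093]
wrist_force: [-0.8, -0.2, 6.5]
finger_gap: 13.5
```

```bash
python3 -m inch '{"grip":[-1,-1,-1,-1,-1],"travel":[[0,0,1.2],[0,0,2.5],[0.8,-1.8,2.5],[0.8,-1.8,2.5],[0.8,-1.8,2.5]],"turn":[[0,0.4,0],[0,0.4,0],[0,0.4,-1.5],[0,0.4,-1.5],[0,0.4,-1.5]]}'; python3 align.py w_ho8 | head -5
```

```text
clock: 56.45
eef_pos: [491.3, 239.3, 34.0]
eef_rot: [-3.141, 0.001, -3.12]
wrist_force: [-0.0, 1.0, -0.2]
finger_gap: 13.4
56.45 [491.3 239.3  34. ] [-1.7999e+02  3.0000e-02 -1.7878e+02] F [-0.   1.  -0.2] gap 13.4 q6 [ 0.39  0.5   1.68 -0.    0.96 -1.21]
held a-range -13.7 50.7 top dz med 9.67
 at 18 b mid 0.47 w 13.8 z 45.0
 at 28 b mid 0.24 w 14.0 z 45.1
 at 38 b mid 0.24 w 13.8 z 45.2
```

View pics/w_ho8.png

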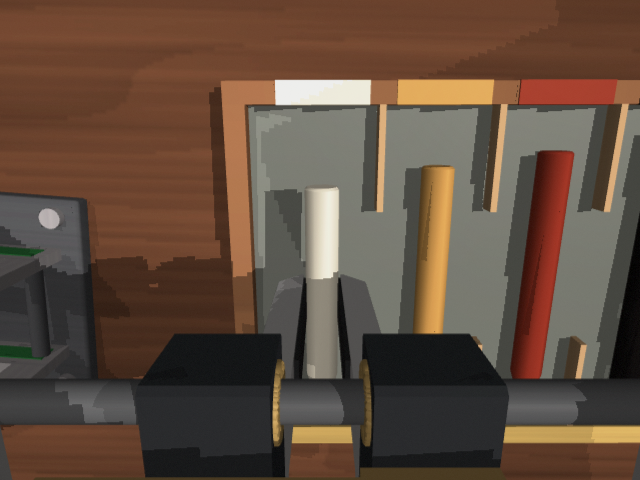

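```bash
python3 -m inch '{"grip":[-1,-1,-1,-1,-1,-1],"travel":[[0,0.04,-1.2],[0,0.04,-2.1],[0,0.04,-2.45],[0,0.04,-2.45],[0,0.04,-2.45],[0,0.04,-2.45]],"turn":[[0,0,0],[0,0,0],[0,0,0],[0,0,0],[0,0,0],[0,0,0]]}'; python3 -m inch '{"grip":[-0.5,-0.5,-0.5,-0.5,-0.5,-0.5,-0.5,-0.5],"travel":[[0,0,0],[0,0,0],[0,0,0],[0,0,1],[0,0,3],[0,0,8],[0,0,14],[4,-2,19]],"turn":[[0,0,0],[0,0,0],[0,0,0],[0,0,0],[0,0,0],[0,0,0],[0,0,0],[0,0,0]]}';  python3 pegs.py wrist w_tray7
```

```text
clock: 57.25
eef_pos: [491.2, 240.0, 9.4]
eef_rot: [-3.141, 0.001, -3.12]
wrist_force: [-0.4, 0.2, 1.2]
finger_gap: 13.5
clock: 58.25
eef_pos: [528.0, 222.2, 199.8]
eef_rot: [3.141, 0.003, -3.117]
wrist_force: [-0.3, 0.7, -0.3]
finger_gap: 23.6
58.25 [528.  222.2 199.8] [ 1.7996e+02  1.6000e-01 -1.7860e+02] F [-0.3  0.7 -0.3] gap 23.6 q6 [ 0.33  0.35  1.46 -0.    1.32 -1.26]
ebony mid 487.8 401.5 tipdir 1.6 len 144.0 15.7 ends 10.0 14.4 box [514  84  38 170]
padauk mid 490.5 348.6 tipdir 0.8 len 129.0 13.1 ends 8.3 12.0 box [459  95  26 153]
satinwood mid 473.7 295.8 tipdir 1.1 len 77.4 3.4 ends 1.4 2.7 box [408 105   8  95]
holly mid 490.7 240.3 tipdir 0.2 len 99.5 14.8 ends 9.7 12.7 box [335 111  18 118]
```

View pics/w_tray7.png

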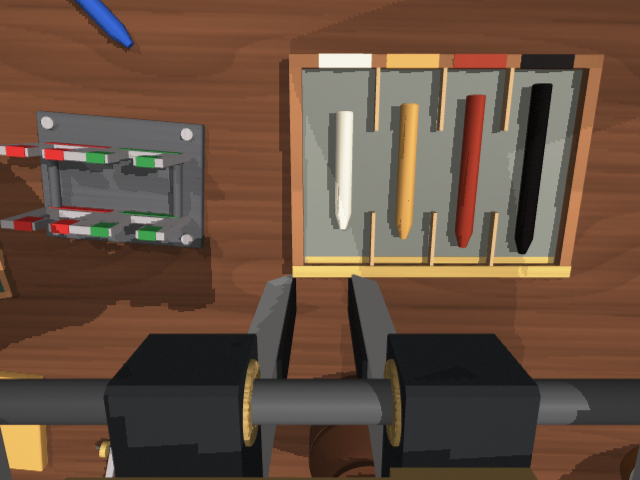

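All four are centred. I'll move clear and run a final check.

```bash
python3 -m inch '{"grip":[-0.5,-0.5,-0.5,-0.5,-0.5,-0.5],"travel":[[-1,-3,3],[-3,-8,6],[-5,-13,8],[-6,-15,8],[-6,-15,8],[-6,-15,8]],"turn":[[0,0,0],[0,0,0],[0,0,0],[0,0,0],[0,0,0],[0,0,0]]}'; python3 - <<'E'
from h import *
import pegs
pegs.find("wrist","w_fin")
a=cv2.imread("pics/scene0.png").astype(int)
im,d,c=snap("scene","scene7"); b=im[:,:,::-1].astype(int)
df=np.abs(a-b).max(2); print({k:(df[y0:y1,x0:x1]>80).mean().round(3) for k,(x0,y0,x1,y1) in {"jar":(465,290,530,355),"offcut":(290,330,330,395),"divider":(350,318,395,420),"burn":(408,310,435,405),"turq":(180,150,255,180),"blue":(315,160,370,205),"gauge":(325,205,400,270)}.items()})
snap("top","top7")
E
```

```text
clock: 59.05
eef_pos: [473.8, 70.5, 285.8]
eef_rot: [3.139, 0.011, -3.12]
wrist_force: [-0.5, 0.1, 0.2]
finger_gap: 23.4
ebony mid 487.9 401.0 tipdir 1.7 len 144.5 16.2 ends 7.8 8.2 box [607 147  33 131]
padauk mid 490.4 347.1 tipdir 0.9 len 129.5 14.3 ends 7.9 13.0 box [563 156  29 117]
satinwood mid 488.1 296.3 tipdir 0.3 len 106.6 5.8 ends 2.8 4.0 box [523 164  16  98]
satinwood mid 579.3 259.0 tipdir -88.9 len 126.2 11.3 ends 9.5 10.5 box [430 287 111   9]
holly mid 490.7 239.9 tipdir 0.8 len 100.2 14.6 ends 9.3 13.6 box [468 168  20  91]
{'jar': np.float64(0.0), 'offcut': np.float64(0.0), 'divider': np.float64(0.0), 'burn': np.float64(0.0), 'turq': np.float64(0.0), 'blue': np.float64(0.0), 'gauge': np.float64(0.0)}
```

View pics/scene7.png

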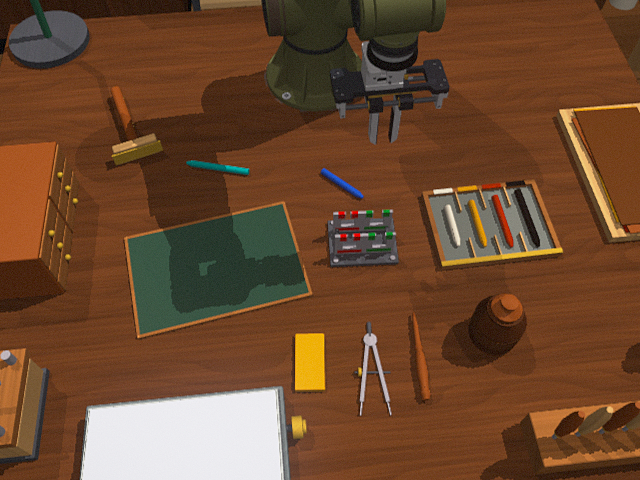

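The final scene shows the four pegs in their lanes at (452,225), (478,222), (502,220) and (527,217), the board empty and the bystanders unmoved.

```bash
python3 -c "
from cell import manip
print(manip.sign_off())"
```

```text
the job is handed in; nothing more can be done
None
```

All four pegs were there. I gauged them in the order ebony, padauk, satinwood, holly, and laid each in its own lane with the tapered end to the brass strip. The job was handed in at about 59 s.

- **Go gap:** each peg went through without resistance, with its axis 32–34 mm below the mouth.
- **No-go gap:** it stopped every peg, with the axis about 4.5 mm above the mouth, held for more than half a second. The readings were ebony 5.9 N, padauk 8.7 N, satinwood 9.7 N and holly 7.1 N. As 9.7 N is close to the 10 N limit, I eased off and held satinwood again at 8.4 N.
- **Holly displaced:** after I had laid it, holly was found about 19 mm off its lane centre. I picked it up and laid it centrally again.
- **Padauk release:** it was let go about 3 mm higher than planned, but it lies properly in its lane.

In the last check, ebony, padauk and holly measured within about 2 mm of their lane centres. Only half the width of satinwood was detected, so I could not measure it directly; a full-width reading shortly before put it about 1 mm off, and the picture agrees. The scene picture showed no change at the listed bystanders, the gauge or the look-alikes.

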